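# Put a sealing jaw set into service: unlock, hang up the transport blades, gauge the gap

### The arm

A 7-joint arm with a two-finger parallel gripper is mounted at the origin on a cart in front of the work surface, level with it; the furniture and walls round the work are solid. World frame = base frame: x ahead of the robot, y to its left, z up, the work surface at z = 0. Lengths are in m, angles in rad, forces in N, time in s.
With the tool pointing down it reaches from about 0.4 to 0.85 m from the base axis. Payload 10.4 kg.
Tool frame: the origin (TCP) lies between the finger pads, 19 mm behind the fingertips; this is the grasp point; z points along the fingers, y is the line along which they close (so a half turn about z gives the same grasp; the last joint's range is limited). The gripper opens to 85 mm and grips with 20 to 120 N. Pads are 22 mm wide; open, the fingers measure 114 mm over their backs; the gripper's body (76 mm by 85 mm) begins 54 mm behind the grasp point. The pads swing forward as they close: fully open they stand 13 mm farther back than shut.
Start: joints at [-1.272, 0.332, -0.065, 1.46, 0.022, 1.35, -0.088], TCP at [0.198, 0.593, 0.25] pointing down, gripper open.
Joint ranges: [-2.6, 2.6], [-0.5, 2.12], [-1.47, 1.34], [0.16, 2.42], [-1.27, 4.41], [0.06, 2.06], [-2.6, 2.6]. Speed limits (rad/s): [2.22, 2.22, 2.79, 2.79, 3.14, 3.14, 3.14].

### API

Orientations are given as a unit quaternion [x, y, z, w].
In Python, from workcell import get_obs, camera, hand_in gives the robot as it stands. The module is installed in compiled form; this text tells all that it offers.
- The arm moves only by the tool move_arm, never from a script. Its argument "plan" is a list of rows, each an object with "delta_pos": the shift along the tool's x, y, z in parts of the range, where 1.0 means 0.8 m, a list of three; "turn": the turn, a rotation vector about the tool's x, y, z in normalised numbers (1 is 4 rad), a list of three; "fingers": the closure, from 0 (fully open) to 1 (shut). A call has 1 to 12 rows; each row is the pose to reach, as a shift and turn from the pose commanded when the call began, along the tool's axes at that moment; what a row does not reach only later rows make up. A row lasts 1/8 s, in which the tool goes at most 62.5 mm and 10.7 degrees, less where a joint would pass 70% of its speed; a pose out of reach is approached as far as the arm can. A shift or turn number past 1, either way, is cut back to 1. A call with a gripper value outside its range is refused whole. The fingers move at their own pace and stop on an object; "force" is the grip in N (left out, the last holds). Time passes only in rows, so rows that repeat a pose let the fingers close. It gives the time, the measured TCP pose, the force, the opening and the grip force at its end, in the units of the state.
- get_obs(): the state, without advancing time (a new reading comes with each control period).
- camera(name): name is "scene" or "top" or "wrist"; returns a dict with "color" (480x640x3 uint8, red, green, blue), "range_z" (480x640 float32, m along the optical axis (not along the pixel's ray), 0 where there is no reading), "fx", "fy", "cx", "cy" (pixels), "R" (3x3) and "t" (3): a world point X has camera coordinates R X + t; the wrist camera has in their place "tool_from_camera" (4x4, takes a point from camera to tool coordinates, whose origin is the TCP and whose axes are the flange's). Camera axes: x right, y down, z forward; pixel columns grow to the right and rows downward; lengths in m; the calibration is good to about 2 mm. A picture is of the moment at which its call begins: read the wrist's pose just before it.
- hand_in(): hands the job in; it is judged then, once.
The state is a dict: "clock": time; "joint_pos": joint angles; "joint_velocities": joint speeds; "tau": joint torques, N m; "position": TCP position; "ee_rot": TCP orientation; "ft_force": force on the tool from outside, world axes, zero at the start; "torque": the same for the moment, N m; "grip_width": opening from 0.0 (shut) to 1.0 (fully open); "grasp_force": force on a finger pad.
Only numpy, scipy, OpenCV 4.12 (cv2) and the standard library are available. Lean on these libraries where they do the work, as an engineer would, in place of code of your own. Each camera call takes 0.05 s, during which the arm holds its last target. There are 200 camera calls.

### The job

Put the spare three-lane sealing jaw set into service. Slide its transport lock fully left to its end stop, draw out every transport blade that is still in and hang it by its eye on the tool hanger; only then check all three jaw gaps with the steel gap gauge, pushing its blade in up to the stop collar in the left, the middle and the right gap in turn, and hang the gauge up too. At the end the lock is still open, and blades and gauge hang freely, one to a hook; leave the brass-coloured weight and the roll of red tape where they are.

Things in the scene. Friction and masses are not known exactly. Their poses are not given: they have to be found in the camera images.
- jaw_set: fixed sealing jaw set: aluminium lower and upper jaws 230 wide x 110 deep, 78 high, on a plate 140 x 280 x 10; three gaps, 65 apart, in its front. Origin: centre of underside; x away from the front face (at x = -55), y to its left, z up. On top, a terminal box and two columns (up to 99 high) start 43 behind the lock grip's centre
- gap_left (a point): mouth of the left gap, on the front face at mid height, 43.75 above the bench; x straight in, y left, z up. The gap is 30 wide x 7.5 high x 70 deep, its upper and lower lips bevelled over the first 5 mm (13.5 high at the face)
- gap_right (a point): mouth of the right gap, 130 to the right of the left one, same shape and frame
- gap_middle (a point): mouth of the middle gap, 65 to the right of the left one, same shape and frame
- lock (a joint): transport lock (m): steel slide on the upper jaw, a tooth hanging before each gap (to 7 mm in front of the face). 0 = locked, teeth before the tongues' shoulders; 0.020 = open, fully left (jaw set's +y) at the end stop, teeth clear of blades. Starts at 0 to 0.003; slides against 3 N friction, stays where left
- lock_grip (a point): the lock's black upright grip, 18 x 18 in plan: point on its axis, 12 below its top and 18 above its foot, 102 above the bench; moves with the lock
- hook1 (a point): top of the upturned tip of hook 1 of the fixed tool hanger (base 8 thick, uprights to 173, bar at 165 height, four J hooks 55 apart), 183 above the bench; x from tip to bar, y along the bar, z up. 6 mm wire: level arm at 165 height from here 50 mm along +x to the bar. An eye lowered level over the tip, tool pointing to -x, let go, swings down and hangs on the arm
- hook2 (a point): the same on hook 2, 55 along the hanger's -y from hook 1
- hook3 (a point): the same on hook 3, 110 along the hanger's -y from hook 1
- hook4 (a point): the same on hook 4, 165 along the hanger's -y from hook 1
- blade_left: transport blade (None if absent; 1 to 3 present), 142 long, 85 g: grey grip 36 x 24 wide x 14 thick, behind it an eye, ahead a steel neck 10 wide x 14, then a heavy tongue 60 x 24 wide x 5 thick. Origin: grip centre; x to the tongue, y across the width (grip it across y), both faces alike. Starts level, tongue 62 deep in the left gap, origin 30 in front of the face; draw out 70 or more
- blade_middle: transport blade (None if absent; 1 to 3 present), 142 long, 85 g: grey grip 36 x 24 wide x 14 thick, behind it an eye, ahead a steel neck 10 wide x 14, then a heavy tongue 60 x 24 wide x 5 thick. Origin: grip centre; x to the tongue, y across the width (grip it across y), both faces alike. Starts level, tongue 62 deep in the middle gap, origin 30 in front of the face; draw out 70 or more
- blade_right: transport blade (None if absent; 1 to 3 present), 142 long, 85 g: grey grip 36 x 24 wide x 14 thick, behind it an eye, ahead a steel neck 10 wide x 14, then a heavy tongue 60 x 24 wide x 5 thick. Origin: grip centre; x to the tongue, y across the width (grip it across y), both faces alike. Starts level, tongue 62 deep in the right gap, origin 30 in front of the face; draw out 70 or more
- gauge: gap gauge, steel, 132 long, 130 g: ribbed dark grip 36 x 20 wide x 14 thick; behind it a flat eye; ahead a shank, a stop collar (22 wide x 14 thick, x = 36 to 42) and a blade 40 x 16 wide x 5 thick. Origin: grip centre; x to the blade's tip, y across the width (grip it across y), both faces alike. Starts flat on the bench, origin 7 up. The collar meets the jaw face with the tip 40 deep
- blade_left_eye (a point): centre of the blade_left's eye (hole 20, 34 outside, 6 thick), 33 behind its origin along -x; axes as the body
- blade_middle_eye (a point): centre of the blade_middle's eye (hole 20, 34 outside, 6 thick), 33 behind its origin along -x; axes as the body
- blade_right_eye (a point): centre of the blade_right's eye (hole 20, 34 outside, 6 thick), 33 behind its origin along -x; axes as the body
- gauge_eye (a point): centre of the gauge's eye (hole 20, 34 outside, 6 thick), 33 behind its origin along -x; axes as the body
- blade_left_tip (a point): end of the blade_left's flat steel tongue, 92 ahead of its origin; axes as the body
- blade_middle_tip (a point): end of the blade_middle's flat steel tongue, 92 ahead of its origin; axes as the body
- blade_right_tip (a point): end of the blade_right's flat steel tongue, 92 ahead of its origin; axes as the body
- gauge_tip (a point): end of the gauge's flat steel blade, 82 ahead of its origin; axes as the body
- cal_weight: bystander: brass-coloured 37 x 37 x 70 weight on the bench, origin centre of underside
- tape_red: bystander: roll of red tape 92 x 92 x 20 lying flat, origin centre of underside
There are look-alikes about, which are no part of the job. Leave any green look-alike of the gauge alone.

How it is judged:
On the way, in this order (a step that is already met when the one before it is completed fails the run):
1. the transport lock is fully left at its end stop (value of joint lock above 0.017 m), for 0.2 s.
2. every transport blade present hangs by its eye on a hook (((x of blade_left_eye in the frame of hook1 between -0.002 and 0.052 m and y of blade_left_eye in the frame of hook1 between -0.012 and 0.012 m and z of blade_left_eye in the frame of hook1 between -0.034 and -0.008 m and z of blade_left_tip in the frame of hook1 below -0.11 m) or (x of blade_left_eye in the frame of hook2 between -0.002 and 0.052 m and y of blade_left_eye in the frame of hook2 between -0.012 and 0.012 m and z of blade_left_eye in the frame of hook2 between -0.034 and -0.008 m and z of blade_left_tip in the frame of hook2 below -0.11 m) or (x of blade_left_eye in the frame of hook3 between -0.002 and 0.052 m and y of blade_left_eye in the frame of hook3 between -0.012 and 0.012 m and z of blade_left_eye in the frame of hook3 between -0.034 and -0.008 m and z of blade_left_tip in the frame of hook3 below -0.11 m) or (x of blade_left_eye in the frame of hook4 between -0.002 and 0.052 m and y of blade_left_eye in the frame of hook4 between -0.012 and 0.012 m and z of blade_left_eye in the frame of hook4 between -0.034 and -0.008 m and z of blade_left_tip in the frame of hook4 below -0.11 m)) and ((x of blade_middle_eye in the frame of hook1 between -0.002 and 0.052 m and y of blade_middle_eye in the frame of hook1 between -0.012 and 0.012 m and z of blade_middle_eye in the frame of hook1 between -0.034 and -0.008 m and z of blade_middle_tip in the frame of hook1 below -0.11 m) or (x of blade_middle_eye in the frame of hook2 between -0.002 and 0.052 m and y of blade_middle_eye in the frame of hook2 between -0.012 and 0.012 m and z of blade_middle_eye in the frame of hook2 between -0.034 and -0.008 m and z of blade_middle_tip in the frame of hook2 below -0.11 m) or (x of blade_middle_eye in the frame of hook3 between -0.002 and 0.052 m and y of blade_middle_eye in the frame of hook3 between -0.012 and 0.012 m and z of blade_middle_eye in the frame of hook3 between -0.034 and -0.008 m and z of blade_middle_tip in the frame of hook3 below -0.11 m) or (x of blade_middle_eye in the frame of hook4 between -0.002 and 0.052 m and y of blade_middle_eye in the frame of hook4 between -0.012 and 0.012 m and z of blade_middle_eye in the frame of hook4 between -0.034 and -0.008 m and z of blade_middle_tip in the frame of hook4 below -0.11 m)) and ((x of blade_right_eye in the frame of hook1 between -0.002 and 0.052 m and y of blade_right_eye in the frame of hook1 between -0.012 and 0.012 m and z of blade_right_eye in the frame of hook1 between -0.034 and -0.008 m and z of blade_right_tip in the frame of hook1 below -0.11 m) or (x of blade_right_eye in the frame of hook2 between -0.002 and 0.052 m and y of blade_right_eye in the frame of hook2 between -0.012 and 0.012 m and z of blade_right_eye in the frame of hook2 between -0.034 and -0.008 m and z of blade_right_tip in the frame of hook2 below -0.11 m) or (x of blade_right_eye in the frame of hook3 between -0.002 and 0.052 m and y of blade_right_eye in the frame of hook3 between -0.012 and 0.012 m and z of blade_right_eye in the frame of hook3 between -0.034 and -0.008 m and z of blade_right_tip in the frame of hook3 below -0.11 m) or (x of blade_right_eye in the frame of hook4 between -0.002 and 0.052 m and y of blade_right_eye in the frame of hook4 between -0.012 and 0.012 m and z of blade_right_eye in the frame of hook4 between -0.034 and -0.008 m and z of blade_right_tip in the frame of hook4 below -0.11 m))), for 0.3 s.
3. the gauge blade is in the left gap up to its collar (x of gauge_tip in the frame of gap_left between 0.036 and 0.048 m and y of gauge_tip in the frame of gap_left between -0.012 and 0.012 m and z of gauge_tip in the frame of gap_left between -0.006 and 0.006 m and angle between the x axis of gauge and the x axis of jaw_set, either way round below 0.2 rad), for 0.3 s.
4. then the gauge blade is in the middle gap up to its collar (x of gauge_tip in the frame of gap_middle between 0.036 and 0.048 m and y of gauge_tip in the frame of gap_middle between -0.012 and 0.012 m and z of gauge_tip in the frame of gap_middle between -0.006 and 0.006 m and angle between the x axis of gauge and the x axis of jaw_set, either way round below 0.2 rad), for 0.3 s.
5. then the gauge blade is in the right gap up to its collar (x of gauge_tip in the frame of gap_right between 0.036 and 0.048 m and y of gauge_tip in the frame of gap_right between -0.012 and 0.012 m and z of gauge_tip in the frame of gap_right between -0.006 and 0.006 m and angle between the x axis of gauge and the x axis of jaw_set, either way round below 0.2 rad), for 0.3 s.
At the end, for the whole second after the job is handed in: Blades present and gauge hang released (sway under 0.15 m/s) by the eye on hook arms (between tip and bar, long end down), one to a hook (eyes 35 mm apart or more); lock within 3 mm of its left stop. On the way: lock, blades, gauge left, middle, right (collar within 4 mm of the face) (all of step 2 and ((x of gauge_eye in the frame of hook1 between -0.002 and 0.052 m and y of gauge_eye in the frame of hook1 between -0.012 and 0.012 m and z of gauge_eye in the frame of hook1 between -0.034 and -0.008 m and z of gauge_tip in the frame of hook1 below -0.11 m) or (x of gauge_eye in the frame of hook2 between -0.002 and 0.052 m and y of gauge_eye in the frame of hook2 between -0.012 and 0.012 m and z of gauge_eye in the frame of hook2 between -0.034 and -0.008 m and z of gauge_tip in the frame of hook2 below -0.11 m) or (x of gauge_eye in the frame of hook3 between -0.002 and 0.052 m and y of gauge_eye in the frame of hook3 between -0.012 and 0.012 m and z of gauge_eye in the frame of hook3 between -0.034 and -0.008 m and z of gauge_tip in the frame of hook3 below -0.11 m) or (x of gauge_eye in the frame of hook4 between -0.002 and 0.052 m and y of gauge_eye in the frame of hook4 between -0.012 and 0.012 m and z of gauge_eye in the frame of hook4 between -0.034 and -0.008 m and z of gauge_tip in the frame of hook4 below -0.11 m)) and linear speed of each of blade_left, blade_middle, blade_right, gauge below 0.15 m/s and distance between blade_left_eye and blade_middle_eye above 0.035 m and distance between each of blade_left_eye, blade_middle_eye and blade_right_eye above 0.035 m and distance between each of blade_left_eye, blade_middle_eye, blade_right_eye and gauge_eye above 0.035 m and contact force between each of blade_left, blade_middle, blade_right, gauge and the fingers below 0.1 N and value of joint lock above 0.017 m); the robot touches nothing.
It fails at once if the weight or the tape roll is moved (more than 50 mm) (distance of any of cal_weight, tape_red from where it was at the start of the episode above 0.05 m).
Of blade_left, blade_middle, blade_right only 1 to 3 are there at a start; the rules pass over those that are not, and their reading is None.
At some moment in a run one of gauge may be knocked a few centimetres aside while the robot is not near it.
Once in a run the grip may slacken for a moment while it holds something.
It also fails if it takes over 210 s, if anything falls off the work surface, if the arm or the gripper's body presses on something with over 40 N, if the wrist force passes 120 N, or if a joint passes its speed limit or range.

## Working session

There is one attempt and no reset: what is moved stays moved. The work goes in short steps, Python scripts to look and compute and a tool call to move; the robot and the scene stay as the last step left them, time stands still between calls to the robot, and variables do not carry over. Pictures are saved under pics/ and viewed, at most 14 in all, crops included, and the job is handed in when it is done.

Besides the shell and the picture viewer there is one more tool, called after "Emit:" as name([rows], argument=value, ...), one row to a line, values as JSON. move_arm: Moves the arm, as the interface text tells. Its arguments: {"type":"object","properties":{"plan":{"type":"array","items":{"type":"object","properties":{"delta_pos":{"type":"array","items":{"type":"number"}},"turn":{"type":"array","items":{"type":"number"}},"fingers":{"type":"number"}}}},"force":{"type":"number"}},"required":["plan"]}

```bash
mkdir -p pics; cat > h.py <<'E'
import numpy as np, cv2
from workcell import get_obs, camera
from scipy.spatial.transform import Rotation as Ro
def cloud(c, T=None):
    v,u=np.mgrid[0:480,0:640]; z=c["range_z"]
    P=np.stack([(u-c["cx"])/c["fx"]*z,(v-c["cy"])/c["fy"]*z,z],-1)
    if "R" in c: W=(P-c["t"])@c["R"]
    else:
        M=c["tool_from_camera"]; W=(P@M[:3,:3].T+M[:3,3])@T[0].T+T[1]
    W[z==0]=np.nan
    return W
def tool():
    o=get_obs(); return Ro.from_quat(o["ee_rot"]).as_matrix(),np.array(o["position"])
def save(n,im): cv2.imwrite(f"pics/{n}.png",im[...,::-1])
E
python3 - <<'E'
from h import *
o=get_obs(); print({k:np.round(v,3) for k,v in o.items()})
for n in("scene","top"):
    c=camera(n); save(n,c["color"]); W=cloud(c); np.savez(f"{n}.npz",W=W,col=c["color"],R=c["R"],t=c["t"],k=[c["fx"],c["fy"],c["cx"],c["cy"]])
    print(n,c["fx"],-c["R"].T@c["t"],c["R"][2])
E
```

```text
{'clock': np.float64(0.0), 'joint_pos': array([-1.272,  0.333, -0.065,  1.461,  0.022,  1.35 , -0.089]), 'joint_velocities': array([-0.001,  0.001, -0.   ,  0.   ,  0.   ,  0.   ,  0.001]), 'tau': array([ 1.0000e-03, -6.2546e+01,  5.0000e-02, -3.9161e+01,  1.6000e-02,
        1.0000e-02, -0.0000e+00]), 'position': array([0.198, 0.593, 0.249]), 'ee_rot': array([ 0.16 ,  0.987, -0.001, -0.   ]), 'ft_force': array([ 0.748,  0.404, -0.178]), 'torque': array([-0.013, -0.029, -0.023]), 'grasp_force': np.float64(0.0), 'grip_width': np.float64(1.001)}
scene 527.6532080849304 [ 0.09615397 -1.01742178  0.64759002] [ 0.38875205  0.79867632 -0.45933427]
top 505.07263569411447 [ 0.33593518 -0.11441966  1.19662558] [ 0.19062374 -0.00456458 -0.98165256]
```

View pics/scene.png

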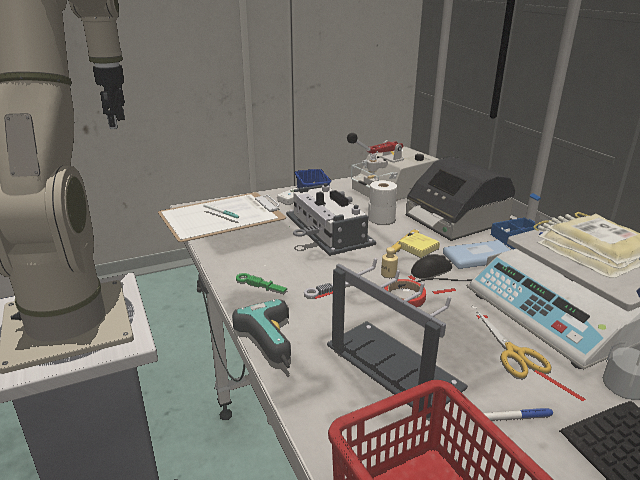

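View pics/top.png

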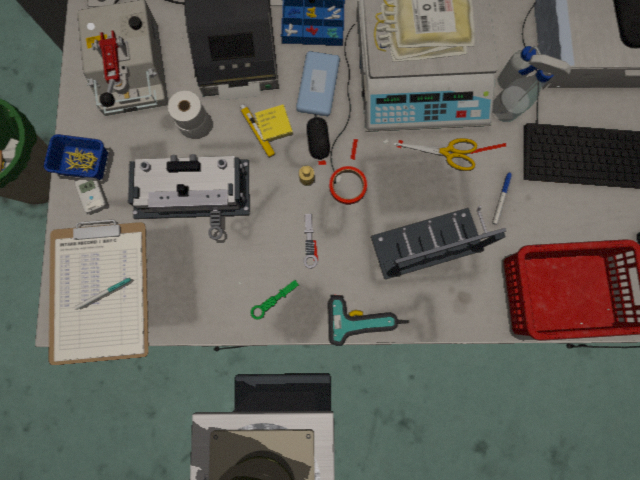

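The scene image shows the jaw set at about (330,215), the hanger at (390,330), the green look-alike at (262,283), and a tool at (318,290). In the top image the jaw set is at (190,187) with an eye at (217,235), a tool at (311,245), the hanger bar at (450,250), the weight at (307,174) and the tape at (348,185). Next I'll crop in.

```bash
python3 - <<'E'
from h import *
t=np.load("top.npz");s=np.load("scene.npz")
a=cv2.resize(t["col"][145:285,120:340],None,fx=3.6,fy=3.6,interpolation=2)[:,:800]
b=cv2.resize(s["col"][170:310,220:420],None,fx=4,fy=4,interpolation=2)
c=cv2.resize(t["col"][190:290,360:520],None,fx=4,fy=4,interpolation=2)
save("topc",a);save("scenec",b)
W=t["W"]
for n,(u,v) in dict(jawTop=(150,200),base=(250,212),eye=(217,238),gaugeMid=(309,240),gaugeTop=(308,218),gaugebot=(311,266),grip=(182,190),bar1=(395,272),bar2=(500,235),weight=(307,174)).items(): print(n,np.round(W[v,u],4))
# hanger bar cloud & jaw front from both
for nm,X in(("t",W),("s",s["W"])):
    m=(X[...,2]>.155)&(X[...,2]<.19)&(X[...,0]<.62)&(X[...,1]<-.05); 
    p=X[m]; print(nm,len(p),np.nanmin(p,0),np.nanmax(p,0))
E
```

```text
jawTop [0.6251 0.2536 0.0847]
base [ 0.6156  0.0375 -0.0013]
eye [0.5437 0.1071 0.0441]
gaugeMid [ 0.543  -0.1057  0.0121]
gaugeTop [ 0.5969 -0.1036  0.011 ]
gaugebot [ 0.481  -0.1101  0.0101]
grip [0.639  0.1735 0.1169]
bar1 [ 0.4583 -0.2976  0.0736]
bar2 [ 0.5224 -0.5011  0.173 ]
weight [ 0.6912 -0.1023  0.0614]
t 1033 [ 0.05378991 -0.51099604  0.15503846] [ 0.58248621 -0.05085385  0.18483991]
s 3284 [-0.06349105 -0.51531465  0.15503278] [ 0.58125073 -0.05000964  0.18989478]
```

View pics/topc.png

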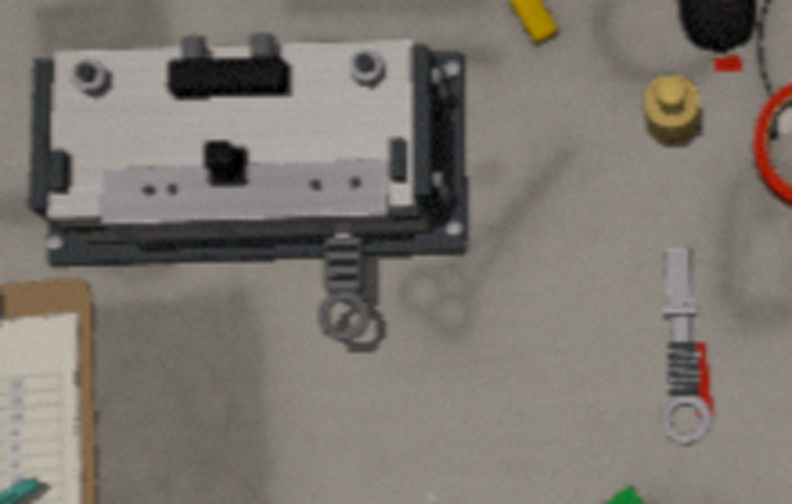

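View pics/scenec.png

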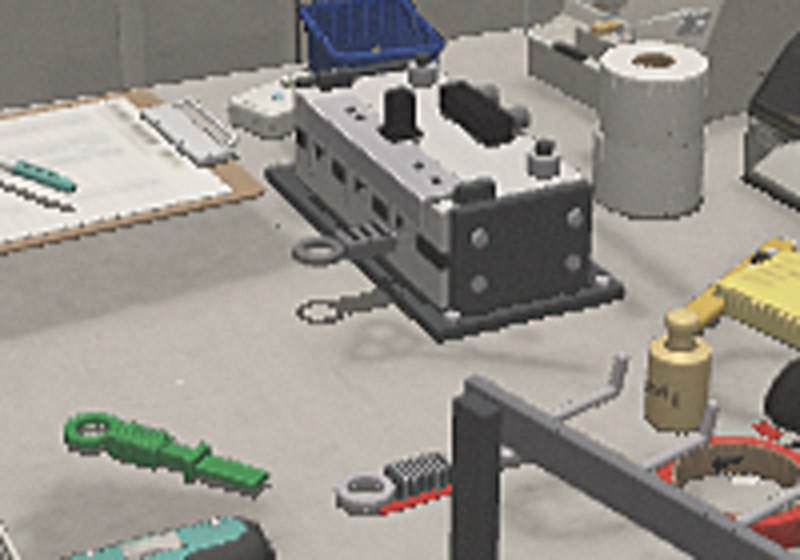

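The crops show one blade, in the right gap, with its eye at about (343,317) in topc. The lower one is its shadow, and the left and middle gaps are empty. The lock grip is at (225,160) in topc. The real gauge lies at (685,345) with its blade pointing away from the robot. Now the coarse fits.

```bash
python3 - <<'E'
from h import *
t=np.load("top.npz");s=np.load("scene.npz")
def rect(p): 
    c,(w,h),a=cv2.minAreaRect((p*1000).astype(np.float32)); return np.round(c,1),round(w,1),round(h,1),round(a,2)
for nm,D in(("top",t),("scene",s)):
    X=D["W"]; x,y,z=X[...,0],X[...,1],X[...,2]
    j=(x>.55)&(x<.75)&(y>.03)&(y<.31)&(z>.068)&(z<.09); print(nm,"jawtop",rect(X[j][:,:2]),np.nanmedian(z[j]))
    g=(x>.6)&(x<.66)&(y>.12)&(y<.22)&(z>.105)&(z<.125); print("grip",rect(X[g][:,:2]),np.nanmedian(z[g]))
    e=(x>.5)&(x<.585)&(y>.07)&(y<.16)&(z>.03)&(z<.06); print("blade",rect(X[e][:,:2]),np.nanmedian(z[e]))
    e=(x>.44)&(x<.64)&(y>-.15)&(y<-.07)&(z>.004)&(z<.03); print("gauge",rect(X[e][:,:2]),np.nanmedian(z[e]))
    b=(x>.4)&(x<.6)&(y>-.56)&(y<-.25)&(z>.14)&(z<.2); p=X[b]; print("hang",rect(p[:,:2]))
    hi=(x>.45)&(x<.6)&(y>-.56)&(y<-.25)&(z>.172)&(z<.195); n,l,st,ce=cv2.connectedComponentsWithStats(hi.astype(np.uint8))
    for i in range(1,n):
        if st[i,4]>4: print("  tipcand",st[i,4],np.round(np.median(X[l==i],0),4),np.round(ce[i]))
R,p=tool();c=camera("wrist");M=c["tool_from_camera"];print(np.round(M,3),c["fx"])
E
```

```text
top jawtop (array([671. , 179.2]), 120.5, 257.7, 1.61) 0.07955300647139235
grip (array([645.8, 180. ]), 17.3, 17.2, 6.05) 0.11310244738138249
blade (array([563. , 113.1]), 43.7, 30.5, 1.84) 0.04627324420841876
gauge (array([ 539.8, -110.9]), 77.6, 197.0, 89.91) 0.010171155873628955
hang (array([ 524.1, -389.3]), 76.7, 239.1, 15.86)
  tipcand 11 [ 0.5801 -0.4589  0.1795] [479. 207.]
  tipcand 15 [ 0.5638 -0.4062  0.1797] [454. 215.]
  tipcand 11 [ 0.5493 -0.3533  0.1809] [429. 222.]
  tipcand 11 [ 0.5332 -0.2999  0.1809] [403. 230.]
  tipcand 524 [ 0.5008 -0.3932  0.1758] [449. 246.]
scene jawtop (array([667.9, 177.5]), 122.0, 260.8, 2.63) 0.0808196518320484
grip (array([643.2, 177.6]), 17.6, 20.8, 4.12) 0.11249406269338127
blade (array([561.7, 111.4]), 45.2, 34.0, 7.76) 0.04636688025437446
gauge (array([ 515. , -111.7]), 65.3, 155.9, 83.04) 0.011156351605946456
hang (array([ 521.7, -392.1]), 78.3, 241.9, 16.14)
  tipcand 21 [ 0.5331 -0.3032  0.1793] [375. 261.]
  tipcand 767 [ 0.5047 -0.4183  0.1765] [393. 297.]
  tipcand 25 [ 0.5477 -0.356   0.1783] [397. 273.]
  tipcand 26 [ 0.563  -0.4094  0.1776] [422. 286.]
  tipcand 29 [ 0.578  -0.4622  0.1783] [448. 300.]
[[-0.    -0.96  -0.281  0.07 ]
 [ 1.    -0.     0.    -0.   ]
 [-0.    -0.281  0.96  -0.124]
 [ 0.     0.     0.     1.   ]] 334.9770302048727
```

Units first: shifts go in shares of 0.8 m and turns go in shares of 4 rad. So -0.484 m / 0.8 = -0.605, -0.306 m / 0.8 = -0.3825, -0.356 rad / 4 = -0.089.

Emit:
move_arm([
  {"delta_pos":[-0.605,-0.3825,0],"turn":[0,0,-0.089],"fingers":0.3},
  {"delta_pos":[-0.605,-0.3825,0],"turn":[0,0,-0.089],"fingers":0.3},
  {"delta_pos":[-0.605,-0.3825,0],"turn":[0,0,-0.089],"fingers":0.3},
  {"delta_pos":[-0.605,-0.3825,0],"turn":[0,0,-0.089],"fingers":0.3},
  {"delta_pos":[-0.605,-0.3825,0],"turn":[0,0,-0.089],"fingers":0.3},
  {"delta_pos":[-0.605,-0.3825,0],"turn":[0,0,-0.089],"fingers":0.3},
  {"delta_pos":[-0.605,-0.3825,0],"turn":[0,0,-0.089],"fingers":0.3},
  {"delta_pos":[-0.605,-0.3825,0],"turn":[0,0,-0.089],"fingers":0.3},
  {"delta_pos":[-0.605,-0.3825,0],"turn":[0,0,-0.089],"fingers":0.3},
  {"delta_pos":[-0.605,-0.3825,0],"turn":[0,0,-0.089],"fingers":0.3},
  {"delta_pos":[-0.605,-0.3825,0],"turn":[0,0,-0.089],"fingers":0.3},
  {"delta_pos":[-0.605,-0.3825,0],"turn":[0,0,-0.089],"fingers":0.3},
], force=60)

```text
clock: 1.65
position: [0.5592, 0.1514, 0.2498]
ee_rot: [-0.018, 1.0, 0.0, -0.0]
ft_force: [-0.5, -0.1, 0.1]
grip_width: 0.707
grasp_force: 0.0
```

```bash
python3 - <<'E'
from h import *
T=tool(); print(np.round(T[0],3),np.round(T[1],4),get_obs()["clock"],get_obs()["grip_width"])
c=camera("wrist"); save("w1",c["color"]); W=cloud(c,T); np.savez("w1.npz",W=W,col=c["color"])
x,y,z=W[...,0],W[...,1],W[...,2]
def rect(p): 
    c,(w,h),a=cv2.minAreaRect((p*1000).astype(np.float32)); return np.round(c,1),round(w,1),round(h,1),round(a,2)
g=(x>.62)&(x<.67)&(y>.15)&(y<.21)&(z>.108)&(z<.12); print("grip",rect(W[g][:,:2]),np.nanmedian(z[g]))
e=(x>.5)&(x<.60)&(y>.07)&(y<.16)&(z>.03)&(z<.06); print("blade",rect(W[e][:,:2]),np.nanmedian(z[e]))
e=(x>.5)&(x<.543)&(y>.07)&(y<.16)&(z>.03)&(z<.06); print("eye",rect(W[e][:,:2]),np.nanmedian(z[e]))
# front face (z .062-.074)
f=(x>.55)&(x<.66)&(z>.062)&(z<.074)&(y>.07)&(y<.3); P=W[f]; 
k=np.median(P[:,0]);P=P[abs(P[:,0]-k)<.01]
for i in range(3):
    q=np.polyfit(P[:,1],P[:,0],1); r=P[:,0]-np.polyval(q,P[:,1]); P=P[abs(r)<.003]
print("face x=",q,len(P),np.degrees(np.arctan(-q[0])))
E
```

```text
[[-0.999 -0.037 -0.001]
 [-0.037  0.999  0.001]
 [ 0.001  0.001 -1.   ]] [0.5592 0.1514 0.2498] 1.65 0.7069787596939068
grip (array([647. , 178.2]), 17.7, 16.9, 3.53) 0.11362978561045325
blade (array([571. , 110.5]), 32.2, 58.1, 89.62) 0.04699349561061854
eye (array([542.5, 111.4]), 10.2, 1.0, 87.06) 0.04414218744444651
face x= [-0.02868029  0.61794716] 715 1.6428091452003117
```

View pics/w1.png

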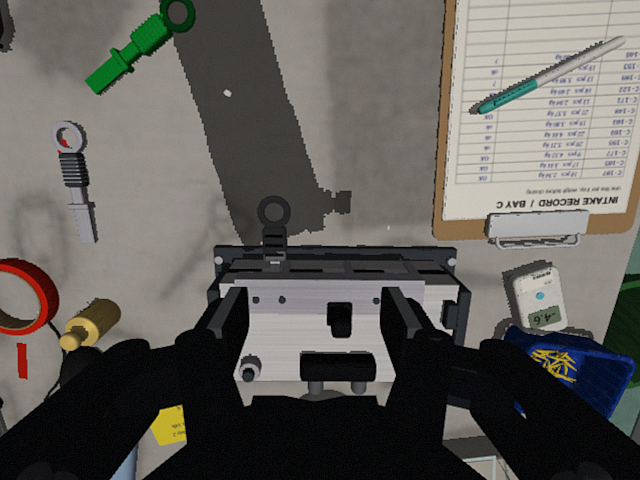

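The wrist view (upside down: image down = world +x) shows the blade eye at (273,212), the lock grip at (341,318), the gauge at (75,180) and the green look-alike at (140,50). The grip is at about (0.646, 0.179) and the blade at about (0.59, 0.112). Next I grasp the lock grip.

Scaled: 0.143 m / 0.8 = 0.1788, -0.088 m / 0.8 = -0.11.

Emit:
move_arm([
  {"delta_pos":[-0.11,0.03,0.0375],"turn":[0,0,0],"fingers":0.4},
  {"delta_pos":[-0.11,0.03,0.0375],"turn":[0,0,0],"fingers":0.4},
  {"delta_pos":[-0.11,0.03,0.1125],"turn":[0,0,0],"fingers":0.4},
  {"delta_pos":[-0.11,0.03,0.15],"turn":[0,0,0],"fingers":0.4},
  {"delta_pos":[-0.11,0.03,0.1788],"turn":[0,0,0],"fingers":0.4},
  {"delta_pos":[-0.11,0.03,0.1788],"turn":[0,0,0],"fingers":0.4},
  {"delta_pos":[-0.11,0.03,0.1788],"turn":[0,0,0],"fingers":1},
  {"delta_pos":[-0.11,0.03,0.1788],"turn":[0,0,0],"fingers":1},
  {"delta_pos":[-0.11,0.03,0.1788],"turn":[0,0,0],"fingers":1},
  {"delta_pos":[-0.11,0.03,0.1788],"turn":[0,0,0],"fingers":1},
  {"delta_pos":[-0.11,0.03,0.1788],"turn":[0,0,0],"fingers":1},
], force=30)

```text
clock: 3.08
position: [0.6478, 0.1782, 0.1088]
ee_rot: [-0.018, 1.0, 0.001, 0.001]
ft_force: [-2.3, 4.4, 7.4]
grip_width: 0.205
grasp_force: 34.2
```

Scaled: 0.022 m / 0.8 = 0.0275, 0.02 m / 0.8 = 0.025.

Emit:
move_arm([
  {"delta_pos":[0,0.0075,0],"turn":[0,0,0],"fingers":1},
  {"delta_pos":[0,0.015,0],"turn":[0,0,0],"fingers":1},
  {"delta_pos":[0,0.0213,0],"turn":[0,0,0],"fingers":1},
  {"delta_pos":[0,0.025,0],"turn":[0,0,0],"fingers":1},
  {"delta_pos":[0,0.0275,0],"turn":[0,0,0],"fingers":1},
  {"delta_pos":[0,0.0275,0],"turn":[0,0,0],"fingers":1},
])

```text
clock: 3.82
position: [0.6472, 0.1978, 0.1088]
ee_rot: [-0.017, 1.0, -0.0, 0.001]
ft_force: [-2.0, -1.9, 7.7]
grip_width: 0.202
grasp_force: 34.4
```

Scaled: 0.005 m / 0.8 = 0.0063, 0.003 m / 0.8 = 0.0038.

Emit:
move_arm([
  {"delta_pos":[0,0.0038,0],"turn":[0,0,0],"fingers":1},
  {"delta_pos":[0,0.0063,0],"turn":[0,0,0],"fingers":1},
  {"delta_pos":[0,0.0063,0],"turn":[0,0,0],"fingers":1},
  {"delta_pos":[0,0.0063,0],"turn":[0,0,0],"fingers":1},
])

```text
clock: 4.32
position: [0.6472, 0.1986, 0.1088]
ee_rot: [-0.015, 1.0, -0.002, 0.0]
ft_force: [-4.4, -12.6, 12.4]
grip_width: 0.205
grasp_force: 34.9
```

Scaled: -0.14 m / 0.8 = -0.175, 0.12 m / 0.8 = 0.15.

Emit:
move_arm([
  {"delta_pos":[0,0,0],"turn":[0,0,0],"fingers":0.4},
  {"delta_pos":[0,-0.005,0],"turn":[0,0,0],"fingers":0.4},
  {"delta_pos":[0,-0.005,0],"turn":[0,0,0],"fingers":0.4},
  {"delta_pos":[0,-0.005,-0.075],"turn":[0,0,0],"fingers":0.4},
  {"delta_pos":[0.125,-0.1063,-0.175],"turn":[0,0,0],"fingers":0.4},
  {"delta_pos":[0.15,-0.1063,-0.175],"turn":[0,0,0],"fingers":0.4},
  {"delta_pos":[0.15,-0.1063,-0.175],"turn":[0,0,0],"fingers":0.4},
  {"delta_pos":[0.15,-0.1063,-0.175],"turn":[0,0,0],"fingers":0.4},
])

```text
clock: 5.32
position: [0.5287, 0.1133, 0.2493]
ee_rot: [-0.016, 1.0, 0.001, 0.002]
ft_force: [1.2, -0.5, 0.4]
grip_width: 0.599
grasp_force: 0.0
```

```bash
cat >> h.py <<'E'
def rect(p):
    c,(w,h),a=cv2.minAreaRect((p*1000).astype(np.float32)); return np.round(c,1),round(w,1),round(h,1),round(a,2)
E
python3 - <<'E'
from h import *
T=tool(); print(np.round(T[0],3),np.round(T[1],4))
c=camera("wrist"); save("w2",c["color"]); W=cloud(c,T)
x,y,z=W[...,0],W[...,1],W[...,2]
g=(x>.62)&(x<.67)&(y>.15)&(y<.23)&(z>.108)&(z<.12); print("grip",rect(W[g][:,:2]),np.nanmedian(z[g]))
e=(x>.5)&(x<.60)&(y>.07)&(y<.16)&(z>.03)&(z<.06); print("blade",rect(W[e][:,:2]),np.nanmedian(z[e]))
for a in np.arange(.54,.60,.006):
    m=e&(x>a)&(x<a+.006)
    if m.sum()>3: print(round(a,3),np.round([y[m].min(),y[m].max(),np.median(z[m])],4))
for lo,hi in((.055,.06),(.062,.074),(.028,.036)):
    f=(x>.58)&(x<.64)&(z>lo)&(z<hi)&(y>.13)&(y<.29); P=W[f]
    if len(P)<20: continue
    for i in range(4):
        q=np.polyfit(P[:,1],P[:,0],1); r=P[:,0]-np.polyval(q,P[:,1]); P=P[abs(r)<max(.0025,.01/2**i)]
    print("face",lo,q,len(P),"x at .178",np.polyval(q,.178))
E
```

```text
[[-0.999 -0.033  0.003]
 [-0.033  0.999  0.002]
 [-0.003  0.002 -1.   ]] [0.5287 0.1133 0.2493]
grip (array([0., 0.]), 0.0, 0.0, 0.0) nan
blade (array([570.9, 110.5]), 58.5, 31.9, 1.02) 0.047018190852965075
0.54 [0.1001 0.1205 0.0454]
0.546 [0.0961 0.1248 0.0457]
0.552 [0.0943 0.1261 0.0457]
0.558 [0.0944 0.1263 0.0457]
0.564 [0.0955 0.1254 0.0456]
0.57 [0.0996 0.1216 0.0465]
0.576 [0.1    0.1229 0.0499]
0.582 [0.1001 0.1231 0.0499]
0.588 [0.1002 0.1234 0.0501]
0.594 [0.1003 0.1236 0.0498]
face 0.055 [-0.02114005  0.61688368] 33 x at .178 0.6131207495307678
face 0.062 [-0.02875459  0.61794042] 534 x at .178 0.6128221029598542
face 0.028 [-0.02919034  0.62455215] 292 x at .178 0.6193562717399017
  return np.nanmean(a, axis, out=out, keepdims=keepdims)
```

View pics/w2.png

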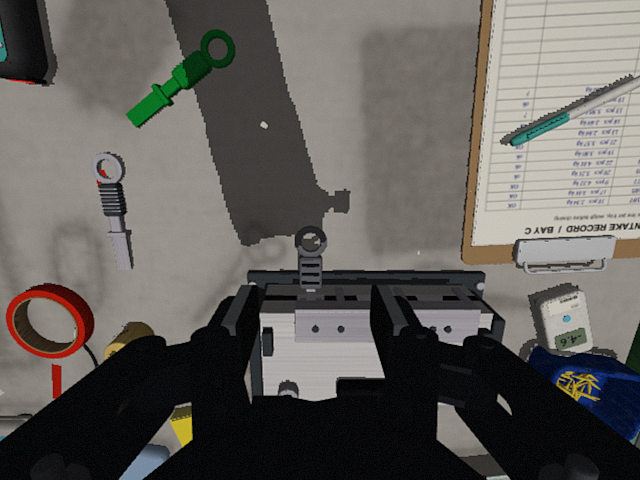

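The wrist view shows the blade eye at (311,240) with its grip below it. The lock slide has shifted left and the teeth are clear. The face is at x≈0.6246−0.0292y and the jaw yaw is 1.7°. Next I descend on the blade grip at (0.586, 0.112).

Scaled: 0.206 m / 0.8 = 0.2575, -0.003 m / 0.8 = -0.0038.

Emit:
move_arm([
  {"delta_pos":[-0.0713,-0.0038,0.0625],"turn":[0,0,0],"fingers":0.4},
  {"delta_pos":[-0.0713,-0.0038,0.1125],"turn":[0,0,0],"fingers":0.4},
  {"delta_pos":[-0.0713,-0.0038,0.175],"turn":[0,0,0],"fingers":0.4},
  {"delta_pos":[-0.0713,-0.0038,0.225],"turn":[0,0,0],"fingers":0.4},
  {"delta_pos":[-0.0713,-0.0038,0.2575],"turn":[0,0,0],"fingers":0.4},
  {"delta_pos":[-0.0713,-0.0038,0.2575],"turn":[0,0,0],"fingers":0.4},
  {"delta_pos":[-0.0713,-0.0038,0.2575],"turn":[0,0,0],"fingers":1},
  {"delta_pos":[-0.0713,-0.0038,0.2575],"turn":[0,0,0],"fingers":1},
  {"delta_pos":[-0.0713,-0.0038,0.2575],"turn":[0,0,0],"fingers":1},
  {"delta_pos":[-0.0713,-0.0038,0.2575],"turn":[0,0,0],"fingers":1},
], force=60)

```text
clock: 6.62
position: [0.5872, 0.1138, 0.042]
ee_rot: [-0.017, 1.0, 0.0, 0.001]
ft_force: [1.7, 1.0, 3.3]
grip_width: 0.276
grasp_force: 60.6
```

Scaled: 0.1 m / 0.8 = 0.125, 0.09 m / 0.8 = 0.1125.

Emit:
move_arm([
  {"delta_pos":[0.0188,0,0],"turn":[0,0,0],"fingers":1},
  {"delta_pos":[0.0438,0,0],"turn":[0,0,0],"fingers":1},
  {"delta_pos":[0.0688,0,0],"turn":[0,0,0],"fingers":1},
  {"delta_pos":[0.0938,0,0],"turn":[0,0,0],"fingers":1},
  {"delta_pos":[0.1125,0,0],"turn":[0,0,0],"fingers":1},
  {"delta_pos":[0.125,0,0],"turn":[0,0,0],"fingers":1},
  {"delta_pos":[0.125,0,0],"turn":[0,0,0],"fingers":1},
])

```text
clock: 7.5
position: [0.486, 0.1101, 0.0411]
ee_rot: [-0.017, 1.0, 0.0, -0.0]
ft_force: [-0.4, 0.1, -0.4]
grip_width: 0.268
grasp_force: 60.3
```

Scaled: -0.43 m / 0.8 = -0.5375, -0.22 m / 0.8 = -0.275, -0.248 rad / 4 = -0.062.

Emit:
move_arm([
  {"delta_pos":[0,0,-0.075],"turn":[0,0,0],"fingers":1},
  {"delta_pos":[0,0,-0.15],"turn":[0,0,0],"fingers":1},
  {"delta_pos":[-0.0125,-0.05,-0.2063],"turn":[0,0,0],"fingers":1},
  {"delta_pos":[-0.025,-0.1125,-0.2375],"turn":[0,0,0],"fingers":1},
  {"delta_pos":[-0.0375,-0.175,-0.25],"turn":[0,0,-0.0125],"fingers":1},
  {"delta_pos":[-0.05,-0.2375,-0.2625],"turn":[0,0,-0.025],"fingers":1},
  {"delta_pos":[-0.0625,-0.3,-0.275],"turn":[0,0,-0.0375],"fingers":1},
  {"delta_pos":[-0.075,-0.3625,-0.275],"turn":[0,0,-0.05],"fingers":1},
  {"delta_pos":[-0.0875,-0.425,-0.275],"turn":[0,0,-0.062],"fingers":1},
  {"delta_pos":[-0.1,-0.4875,-0.275],"turn":[0,0,-0.062],"fingers":1},
  {"delta_pos":[-0.11,-0.5375,-0.275],"turn":[0,0,-0.062],"fingers":1},
  {"delta_pos":[-0.11,-0.5375,-0.275],"turn":[0,0,-0.062],"fingers":1},
])

```text
clock: 9.0
position: [0.5882, -0.3208, 0.2601]
ee_rot: [-0.138, 0.99, -0.001, -0.001]
ft_force: [-0.6, -0.4, -1.6]
grip_width: 0.274
grasp_force: 60.4
```

```bash
cat > eye.py <<'E'
from h import *
import sys
T=tool(); c=camera("wrist"); save(sys.argv[1],c["color"]); W=cloud(c,T)
L=(W-T[1])@T[0]   # tool frame
e=(L[...,0]>.012)&(L[...,0]<.07)&(abs(L[...,1])<.025)&(abs(L[...,2])<.03)
print("pos",np.round(T[1],4),"xaxis",np.round(T[0][:,0],4), "yaw",np.degrees(np.arctan2(-T[0][1,0],-T[0][0,0])))
if e.any(): print("tail tool-frame rect",rect(L[e][:,:2]),"z",np.round([np.median(L[e][:,2])],4),"maxx",L[e][:,0].max())
for a in np.arange(.012,.06,.006):
    m=e&(L[...,0]>a)&(L[...,0]<a+.006)
    if m.sum()>3: print(round(a,3),np.round([L[m][:,1].min(),L[m][:,1].max(),np.median(L[m][:,2])],4))
# tips in world
hi=(W[...,2]>.174)&(W[...,2]<.2)&(W[...,0]>.5)&(W[...,1]<-.27)&(W[...,1]>-.5)
n,l,st,ce=cv2.connectedComponentsWithStats(hi.astype(np.uint8))
for i in range(1,n):
    if st[i,4]>8: print("tip",st[i,4],np.round(np.median(W[l==i],0),4),np.round(ce[i]))
E
python3 eye.py w3
```

```text
pos [ 0.5882 -0.3208  0.2601] xaxis [-0.9617 -0.2739  0.0024] yaw 15.898810925137882
tail tool-frame rect (array([28.9,  0.6]), 33.7, 46.3, 0.01) z [-0.0033] maxx 0.04573921412054406
0.012 [-0.0226  0.0237 -0.0044]
0.018 [-0.0158  0.0154 -0.003 ]
0.024 [-0.0167  0.0167 -0.0032]
0.03 [-0.0163  0.0168 -0.0032]
0.036 [-0.0145  0.015  -0.0033]
0.042 [-0.0096  0.0099 -0.0029]
tip 3245 [ 0.5158 -0.4441  0.177 ] [143.  82.]
tip 157 [ 0.5805 -0.4611  0.1807] [ 97. 184.]
tip 130 [ 0.5656 -0.4087  0.181 ] [186. 184.]
tip 117 [ 0.5505 -0.3565  0.1815] [276. 184.]
tip 119 [ 0.536  -0.3046  0.1816] [366. 184.]
```

View pics/w3.png

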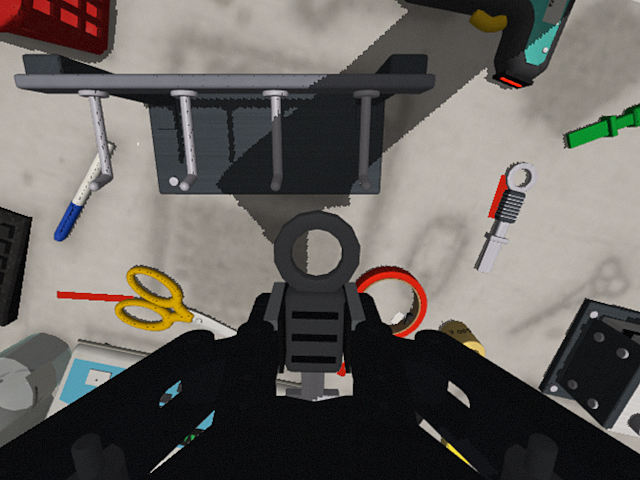

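The wrist view shows the blade eye at (317,252) and the hook tips at (97,184), (186,184), (276,184) and (366,184). The eye is 28.7 mm behind the TCP and the tips agree with the top view. I hang the blade on the hook at (0.565, −0.409).

Scaled: -0.078 m / 0.8 = -0.0975, 0.0177 m / 0.8 = 0.0221.

Emit:
move_arm([
  {"delta_pos":[0.0221,-0.0625,0],"turn":[0,0,0],"fingers":1},
  {"delta_pos":[0.0221,-0.0975,0],"turn":[0,0,0],"fingers":1},
  {"delta_pos":[0.0221,-0.0975,0.025],"turn":[0,0,0],"fingers":1},
  {"delta_pos":[0.0221,-0.0975,0.0625],"turn":[0,0,0],"fingers":1},
  {"delta_pos":[0.0221,-0.0975,0.0825],"turn":[0,0,0],"fingers":1},
  {"delta_pos":[0.0221,-0.0975,0.0825],"turn":[0,0,0],"fingers":1},
  {"delta_pos":[0.0221,-0.0975,0.0825],"turn":[0,0,0],"fingers":1},
])

```text
clock: 9.93
position: [0.5943, -0.3965, 0.1964]
ee_rot: [-0.141, 0.99, -0.0, 0.001]
ft_force: [-0.8, -0.6, -0.2]
grip_width: 0.267
grasp_force: 60.3
```

```bash
python3 eye.py w4; python3 - <<'E'
import cv2
a=cv2.imread("pics/w4.png"); cv2.imwrite("pics/w4c.png",cv2.resize(a[130:330,180:450],None,fx=2.5,fy=2.5))
E
```

```text
pos [ 0.5943 -0.3965  0.1964] xaxis [-0.9603 -0.2789 -0.0013] yaw 16.1962377373031
tail tool-frame rect (array([40.9, -1.8]), 57.8, 45.9, 0.08) z [-0.003] maxx 0.06986087260972815
0.012 [-0.0248  0.0211 -0.0043]
0.018 [-0.0158  0.0154 -0.0029]
0.024 [-0.0166  0.0166 -0.003 ]
0.03 [-0.0164  0.0167 -0.0031]
0.036 [-0.0146  0.0146 -0.0032]
0.042 [-0.0096  0.0099 -0.0025]
0.048 [-0.0074 -0.0019  0.0283]
0.054 [-0.0073 -0.0019  0.0284]
tip 6406 [ 0.5158 -0.4442  0.177 ] [257.  94.]
tip 4247 [ 0.5721 -0.4058  0.1989] [316. 263.]
tip 269 [ 0.5802 -0.4618  0.1807] [181. 235.]
tip 266 [ 0.5507 -0.3582  0.181 ] [429. 236.]
tip 334 [ 0.5361 -0.3058  0.18  ] [553. 237.]
tip 890 [ 0.6273 -0.3891  0.1989] [313. 388.]
```

View pics/w4c.png

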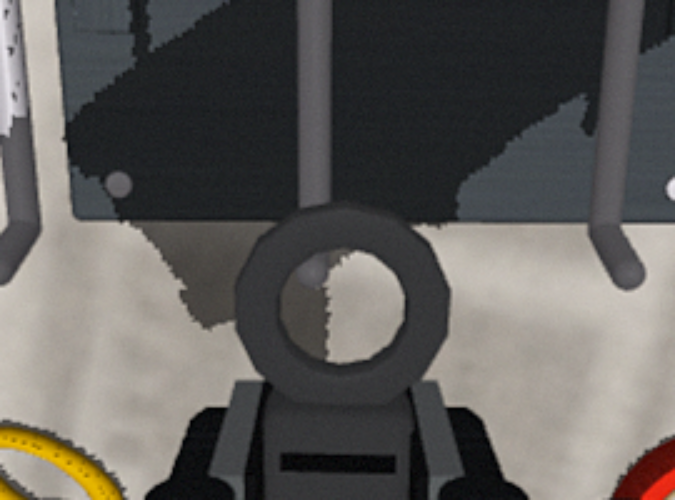

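The crop shows the tip at (313,272), inside the eye hole but left of its centre at (342,306). I shift 5 mm along −y, lower and let go.

Scaled: 0.024 m / 0.8 = 0.03, -0.005 m / 0.8 = -0.0063.

Emit:
move_arm([
  {"delta_pos":[0.0031,-0.0063,0],"turn":[0,0,0],"fingers":1},
  {"delta_pos":[0.0031,-0.0063,0.0063],"turn":[0,0,0],"fingers":1},
  {"delta_pos":[0.0031,-0.0063,0.02],"turn":[0,0,0],"fingers":1},
  {"delta_pos":[0.0031,-0.0063,0.03],"turn":[0,0,0],"fingers":1},
  {"delta_pos":[0.0031,-0.0063,0.03],"turn":[0,0,0],"fingers":1},
])

```text
clock: 10.6
position: [0.5925, -0.4018, 0.1701]
ee_rot: [-0.141, 0.99, 0.0, -0.0]
ft_force: [0.1, -0.1, 0.2]
grip_width: 0.273
grasp_force: 34.4
```

Scaled: -0.1 m / 0.8 = -0.125, 0.004 m / 0.8 = 0.005.

Emit:
move_arm([
  {"delta_pos":[0.005,0,0],"turn":[0,0,0],"fingers":1},
  {"delta_pos":[0.005,0,0],"turn":[0,0,0],"fingers":0.4},
  {"delta_pos":[0.005,0,0],"turn":[0,0,0],"fingers":0.4},
  {"delta_pos":[0.005,0,0],"turn":[0,0,0],"fingers":0.4},
  {"delta_pos":[0.005,0,0],"turn":[0,0,0],"fingers":0.4},
  {"delta_pos":[0.005,0,0],"turn":[0,0,0],"fingers":0.4},
  {"delta_pos":[0.005,0,-0.075],"turn":[0,0,0],"fingers":0.4},
  {"delta_pos":[0.005,0,-0.125],"turn":[0,0,0],"fingers":0.4},
  {"delta_pos":[0.005,0,-0.125],"turn":[0,0,0],"fingers":0.4},
])

```text
clock: 11.72
position: [0.5898, -0.4043, 0.2752]
ee_rot: [-0.141, 0.99, -0.002, 0.002]
ft_force: [0.3, -0.1, -0.6]
grip_width: 0.603
grasp_force: 0.0
```

```bash
python3 - <<'E'
from h import *
T=tool(); print(get_obs()["clock"],T[1],get_obs()["grip_width"])
c=camera("wrist"); w=c["color"]
c=camera("scene"); W=cloud(c); s=c["color"]
save("hang1",np.hstack([cv2.resize(w[60:360,100:480],(400,316)),cv2.resize(s[230:420,310:470],(266*400//400,316))]))
x,y,z=W[...,0],W[...,1],W[...,2]
m=(x>.53)&(x<.62)&(y>-.44)&(y<-.385)&(z>.03)&(z<.15)
print(m.sum(),np.round(W[m].min(0),3),np.round(W[m].max(0),3),np.round(np.median(W[m],0),3))
# gauge from top
c=camera("top");W=cloud(c);H=cv2.cvtColor(c["color"],cv2.COLOR_RGB2HSV);x,y,z=W[...,0],W[...,1],W[...,2]
m=(x>.4)&(x<.64)&(y>-.16)&(y<-.06)&(z>.006)&(z<.03);n,l,st,ce=cv2.connectedComponentsWithStats(m.astype(np.uint8))
for i in range(1,n):
    if st[i,4]>15: print(st[i],rect(W[l==i][:,:2]),np.median(z[l==i]))
E
```

```text
11.725 [ 0.58976846 -0.40428394  0.27519431] 0.6025085766085473Traceback (most recent call last):
  File "<stdin>", line 8, in <module>
    return umr_minimum(a, axis, None, out, keepdims, initial, where)
ValueError: zero-size array to reduction operation minimum which has no identity
```

View pics/hang1.png

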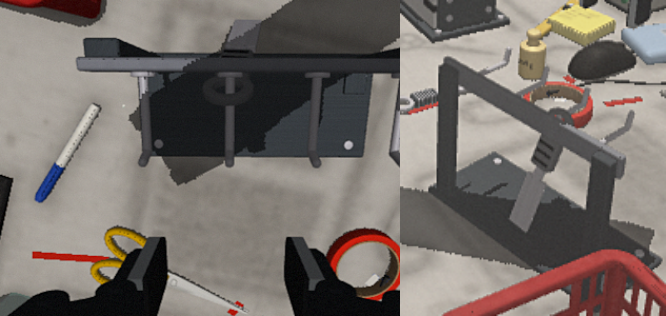

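The blade hangs by its eye near the bar, still swinging: eye at (228,90) in the left half, grip and tongue at (540,180) in the right half. Now to the gauge.

Scaled: 0.31 m / 0.8 = 0.3875, 0.3 m / 0.8 = 0.375, 0.28 rad / 4 = 0.07.

Emit:
move_arm([
  {"delta_pos":[0.0038,0.075,0],"turn":[0,0,0.025],"fingers":0.4},
  {"delta_pos":[0.0038,0.15,0],"turn":[0,0,0.07],"fingers":0.4},
  {"delta_pos":[0.0038,0.225,0],"turn":[0,0,0.07],"fingers":0.4},
  {"delta_pos":[0.0038,0.3,0.025],"turn":[0,0,0.07],"fingers":0.4},
  {"delta_pos":[0.0038,0.375,0.0375],"turn":[0,0,0.07],"fingers":0.4},
  {"delta_pos":[0.0038,0.3875,0.0375],"turn":[0,0,0.07],"fingers":0.4},
  {"delta_pos":[0.0038,0.3875,0.0375],"turn":[0,0,0.07],"fingers":0.4},
])

```text
clock: 12.7
position: [0.4994, -0.1058, 0.2404]
ee_rot: [-0.002, 1.0, 0.0, -0.0]
ft_force: [0.2, -1.5, -0.6]
grip_width: 0.601
grasp_force: 0.0
```

```bash
cat > g.py <<'E'
from h import *
import sys
T=tool(); print("tool",np.round(T[0][:,0],3),np.round(T[1],4),get_obs()["clock"])
c=camera("wrist"); save(sys.argv[1],c["color"]); W=cloud(c,T)
x,y,z=W[...,0],W[...,1],W[...,2]
m=(x>.42)&(x<.66)&(y>-.2)&(y<-.03)&(z>.003)&(z<.03)
n,l,st,ce=cv2.connectedComponentsWithStats(m.astype(np.uint8))
for i in range(1,n):
    if st[i,4]>80: print(st[i],rect(W[l==i][:,:2]),np.median(z[l==i]),np.round(W[l==i].min(0),4),np.round(W[l==i].max(0),4))
c=camera("scene"); W=cloud(c); x,y,z=W[...,0],W[...,1],W[...,2]
m=(x>.47)&(x<.62)&(y>-.45)&(y<-.36)&(z>.03)&(z<.135)
if m.any():
    for a in (.04,.06,.08,.1,.12):
        k=m&(z>a)&(z<a+.02)
        if k.any(): print("blade z",a,np.round(np.median(W[k],0),4),k.sum())
save(sys.argv[1]+"s",c["color"])
E
python3 g.py w5
```

```text
tool [-1.    -0.004  0.001] [ 0.4994 -0.1058  0.2404] 12.7
[338 133  48  32 687] (array([431.1, -58. ]), 18.1, 49.4, 33.32) 0.009997821257002354 [ 0.4207 -0.082   0.0031] [ 0.4515 -0.0353  0.0157]
[ 296  190   31  113 1795] (array([ 543.8, -110.6]), 32.3, 130.9, 89.0) 0.011151920916669639 [ 0.4784 -0.126   0.0032] [ 0.6095 -0.0937  0.0171]
[255 326  15  20 176] (array([ 654.6, -169.9]), 19.4, 10.3, 39.53) 0.017522492570663725 [ 0.6445 -0.1753  0.0034] [ 0.6599 -0.1611  0.0213]
blade z 0.04 [ 0.5339 -0.4273  0.0506] 101
blade z 0.06 [ 0.5327 -0.4265  0.0703] 99
blade z 0.08 [ 0.5316 -0.4267  0.0899] 103
blade z 0.1 [ 0.5266 -0.4288  0.1147] 84
blade z 0.12 [ 0.5245 -0.4303  0.1276] 103
```

View pics/w5.png

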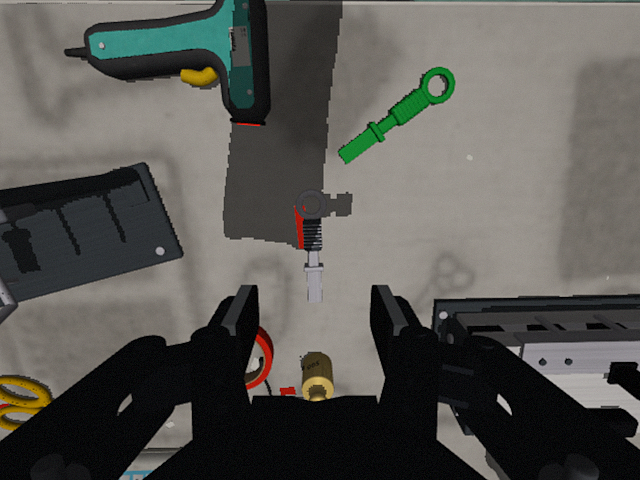

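The wrist view shows the gauge from its eye at (312,205) to its tip at (315,298), with loose red scraps beside it. The hanging blade is upright at about (0.53, −0.427). Next I grasp the gauge.

Scaled: 0.217 m / 0.8 = 0.2713, -0.0276 m / 0.8 = -0.0345.

Emit:
move_arm([
  {"delta_pos":[-0.0345,-0.0054,0.075],"turn":[0,0,0],"fingers":0.4},
  {"delta_pos":[-0.0345,-0.0054,0.15],"turn":[0,0,0],"fingers":0.4},
  {"delta_pos":[-0.0345,-0.0054,0.2125],"turn":[0,0,0],"fingers":0.4},
  {"delta_pos":[-0.0345,-0.0054,0.25],"turn":[0,0,0],"fingers":0.4},
  {"delta_pos":[-0.0345,-0.0054,0.2713],"turn":[0,0,0],"fingers":0.4},
  {"delta_pos":[-0.0345,-0.0054,0.2713],"turn":[0,0,0],"fingers":0.4},
  {"delta_pos":[-0.0345,-0.0054,0.2713],"turn":[0,0,0],"fingers":1},
  {"delta_pos":[-0.0345,-0.0054,0.2713],"turn":[0,0,0],"fingers":1},
  {"delta_pos":[-0.0345,-0.0054,0.2713],"turn":[0,0,0],"fingers":1},
  {"delta_pos":[-0.0345,-0.0054,0.2713],"turn":[0,0,0],"fingers":1},
], force=70)

```text
clock: 14.05
position: [0.5284, -0.1106, 0.0257]
ee_rot: [-0.001, 1.0, 0.0, 0.001]
ft_force: [-1.9, -0.3, 7.0]
grip_width: 0.201
grasp_force: 68.4
```

Scaled: -0.12 m / 0.8 = -0.15, -0.08 m / 0.8 = -0.1.

Emit:
move_arm([
  {"delta_pos":[0,0,-0.0375],"turn":[0,0,0],"fingers":1},
  {"delta_pos":[0,0,-0.1],"turn":[0,0,0],"fingers":1},
  {"delta_pos":[0,0,-0.15],"turn":[0,0,0],"fingers":1},
  {"delta_pos":[0,0,-0.15],"turn":[0,0,0],"fingers":1},
  {"delta_pos":[0,0,-0.15],"turn":[0,0,0],"fingers":1},
])

```text
clock: 14.68
position: [0.527, -0.1102, 0.1437]
ee_rot: [-0.001, 1.0, 0.0, -0.0]
ft_force: [0.6, 0.1, -1.5]
grip_width: 0.206
grasp_force: 68.9
```

```bash
python3 eye.py w6; python3 - <<'E'
from h import *
# profile from scene camera
T=tool(); c=camera("scene"); W=cloud(c); L=(W-T[1])@T[0]
p=(W-T[1]); e=(abs(p[...,1])<.03)&(p[...,0]>-.06)&(p[...,0]<.1)&(p[...,2]<.0)&(p[...,2]>-.05)
v,u=np.where(e); print(u.min(),u.max(),v.min(),v.max())
for a in np.arange(-.055,.095,.01):
    m=e&(p[...,0]>a)&(p[...,0]<a+.01)
    if m.sum()>2: print(round(a,3),m.sum(),"z",np.round([p[m][:,2].min(),p[m][:,2].max()],4),"y",np.round([p[m][:,1].min(),p[m][:,1].max()],4))
s=c["color"]; cu,cv=int(u.mean()),int(v.mean()); s=s[cv-70:cv+70,cu-90:cu+90]
w=cv2.imread("pics/w6.png")[...,::-1][150:420,180:460]
save("g6",np.hstack([cv2.resize(s,(420,327)),cv2.resize(w,(339,327))]))
E
```

```text
pos [ 0.527  -0.1102  0.1437] xaxis [-1.     -0.0024  0.    ] yaw 0.14033824775192297
tail tool-frame rect (array([31.5, -0.5]), 37.9, 38.9, 89.96) z [0.0153] maxx 0.05095138839513537
0.012 [-0.0195  0.0184  0.0114]
0.018 [-0.0144  0.0121  0.0153]
0.024 [-0.0168  0.0145  0.0157]
0.03 [-0.0179  0.0155  0.0155]
0.036 [-0.0176  0.0153  0.0155]
0.042 [-0.0152  0.013   0.0154]
0.048 [-0.01    0.0073  0.0159]
303 359 234 250
-0.055 31 z [-0.0198 -0.0132] y [-0.0172  0.0131]
-0.045 30 z [-0.0207 -0.0125] y [-0.017   0.0177]
-0.035 35 z [-0.0206 -0.0129] y [-0.0165  0.0149]
-0.025 40 z [-0.0229 -0.0089] y [-0.0125  0.0084]
-0.015 81 z [-0.0241 -0.0002] y [-0.0218  0.0164]
-0.005 34 z [-0.0244 -0.0001] y [-0.0236  0.0117]
0.005 10 z [-0.0245 -0.0133] y [-0.0146 -0.0049]
0.015 23 z [-0.0209 -0.0114] y [-0.0084  0.0053]
0.025 37 z [-0.0228 -0.009 ] y [-0.0106  0.0129]
0.035 23 z [-0.0231 -0.0098] y [-0.0107  0.0089]
0.045 22 z [-0.0199 -0.0142] y [-0.008   0.0122]
0.055 19 z [-0.0195 -0.0135] y [-0.0066  0.0104]
0.065 20 z [-0.0202 -0.0137] y [-0.0047  0.0119]
0.075 10 z [-0.0224 -0.0143] y [-0.0049  0.0073]
```

View pics/g6.png

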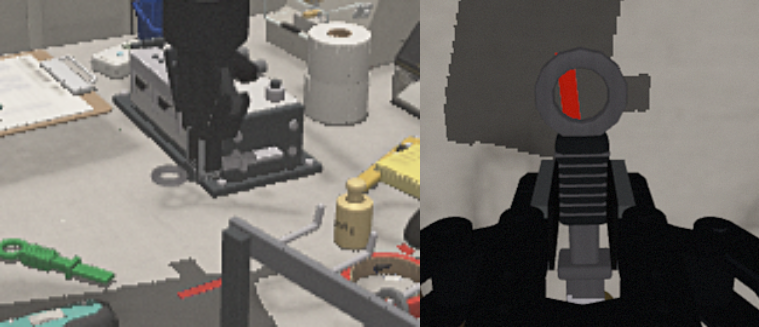

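The gauge is held level: in the right half the eye is at (580,90). Its centre is about 17.5 mm below the TCP, and the origin is 1 mm behind the TCP. Now to the point before the left gap.

Scaled: 0.349 m / 0.8 = 0.4363, 0.06 m / 0.8 = 0.075.

Emit:
move_arm([
  {"delta_pos":[0.0121,0.075,0],"turn":[0,0,0],"fingers":1},
  {"delta_pos":[0.0121,0.15,0],"turn":[0,0,0],"fingers":1},
  {"delta_pos":[0.0121,0.225,0],"turn":[0,0,0],"fingers":1},
  {"delta_pos":[0.0121,0.3,0],"turn":[0,0,0],"fingers":1},
  {"delta_pos":[0.0121,0.375,0.025],"turn":[0,0,0],"fingers":1},
  {"delta_pos":[0.0121,0.4363,0.0625],"turn":[0,0,0],"fingers":1},
  {"delta_pos":[0.0121,0.4363,0.0938],"turn":[0,0,0],"fingers":1},
  {"delta_pos":[0.0121,0.4363,0.1031],"turn":[0,0,0],"fingers":1},
  {"delta_pos":[0.0121,0.4363,0.1031],"turn":[0,0,0],"fingers":1},
  {"delta_pos":[0.0121,0.4363,0.1031],"turn":[0,0,0],"fingers":1},
])

```text
clock: 16.02
position: [0.5176, 0.238, 0.0625]
ee_rot: [-0.0, 1.0, 0.0, 0.001]
ft_force: [0.2, 0.1, -2.3]
grip_width: 0.208
grasp_force: 68.9
```

```bash
cat > pre.py <<'E'
from h import *
import sys
T=tool(); print("pos",np.round(T[1],4),"x",np.round(T[0][:,0],4),get_obs()["clock"])
for cam in("wrist","scene"):
    c=camera(cam); W=cloud(c,T) if cam=="wrist" else cloud(c)
    p=W-T[1]; e=(abs(p[...,1])<.02)&(p[...,2]<-.008)&(p[...,2]>-.03)
    for a,b in((-.055,-.02),(.02,.034),(.034,.044),(.044,.06),(.06,.085)):
        m=e&(p[...,0]>a)&(p[...,0]<b)
        if m.sum()>5: print(cam,a,m.sum(),"z",np.round(np.percentile(p[m][:,2],[3,50,97]),4),"y",np.round(np.percentile(p[m][:,1],[1,99]),4),"xmax",round(p[m][:,0].max(),4))
    save(sys.argv[1]+cam,c["color"])
E
python3 pre.py p1
```

```text
pos [0.5176 0.238  0.0625] x [-1.0e+00 -9.0e-04 -1.3e-03] 16.025
wrist -0.055 2952 z [-0.0181 -0.0156 -0.0143] y [-0.0171  0.0143] xmax -0.02
wrist 0.02 623 z [-0.0152 -0.0136 -0.0126] y [-0.006   0.0061] xmax 0.034
wrist 0.034 835 z [-0.0234 -0.0125 -0.0108] y [-0.0104  0.0107] xmax 0.044
wrist 0.044 605 z [-0.0171 -0.0161 -0.0151] y [-0.0073  0.0084] xmax 0.0571
scene -0.055 67 z [-0.0202 -0.0153 -0.0118] y [-0.0174  0.0165] xmax -0.0204
scene 0.02 29 z [-0.0217 -0.0143 -0.0097] y [-0.0092  0.0142] xmax 0.034
scene 0.034 16 z [-0.021  -0.0143 -0.0103] y [-0.011   0.0138] xmax 0.0435
scene 0.044 21 z [-0.0185 -0.0152 -0.0125] y [-0.0074  0.0113] xmax 0.0592
scene 0.06 23 z [-0.019  -0.0156 -0.0139] y [-0.0082  0.015 ] xmax 0.0788
```

Scaled: -0.057 m / 0.8 = -0.0713, -0.018 m / 0.8 = -0.0225.

Emit:
move_arm([
  {"delta_pos":[-0.0125,0.0031,0],"turn":[0,0,0],"fingers":1},
  {"delta_pos":[-0.0225,0.0034,0],"turn":[0,0,0],"fingers":1},
  {"delta_pos":[-0.0313,0.0038,0],"turn":[0,0,0],"fingers":1},
  {"delta_pos":[-0.0438,0.0041,0],"turn":[0,0,0],"fingers":1},
  {"delta_pos":[-0.0563,0.0045,0],"turn":[0,0,0],"fingers":1},
  {"delta_pos":[-0.0663,0.0048,0],"turn":[0,0,0],"fingers":1},
  {"delta_pos":[-0.0713,0.005,0],"turn":[0,0,0],"fingers":1},
  {"delta_pos":[-0.0713,0.005,0],"turn":[0,0,0],"fingers":1},
])

```text
clock: 17.12
position: [0.5739, 0.2426, 0.0614]
ee_rot: [-0.001, 1.0, -0.0, -0.0]
ft_force: [0.1, -0.4, 0.1]
grip_width: 0.204
grasp_force: 69.0
```

Scaled: -0.006 m / 0.8 = -0.0075, -0.003 m / 0.8 = -0.0038.

Emit:
move_arm([
  {"delta_pos":[-0.0038,0,0],"turn":[0,0,0],"fingers":1},
  {"delta_pos":[-0.0075,0,0],"turn":[0,0,0],"fingers":1},
  {"delta_pos":[-0.0075,0,0],"turn":[0,0,0],"fingers":1},
  {"delta_pos":[-0.0075,0,0],"turn":[0,0,0],"fingers":1},
  {"delta_pos":[-0.0075,0,0],"turn":[0,0,0],"fingers":1},
])

```text
clock: 17.75
position: [0.5765, 0.2429, 0.0609]
ee_rot: [-0.002, 1.0, -0.0, -0.003]
ft_force: [-13.7, -2.2, 7.6]
grip_width: 0.201
grasp_force: 69.9
```

Scaled: -0.0667 m / 0.8 = -0.0834, 0.0635 m / 0.8 = 0.0794.

Emit:
move_arm([
  {"delta_pos":[0.025,-0.0006,0],"turn":[0,0,0],"fingers":1},
  {"delta_pos":[0.0563,-0.0013,0],"turn":[0,0,0],"fingers":1},
  {"delta_pos":[0.0794,-0.0021,0],"turn":[0,0,0],"fingers":1},
  {"delta_pos":[0.0794,-0.0021,0],"turn":[0,0,0],"fingers":1},
  {"delta_pos":[0.077,-0.05,0],"turn":[0,0,0],"fingers":1},
  {"delta_pos":[0.077,-0.0834,0],"turn":[0,0,0],"fingers":1},
  {"delta_pos":[0.077,-0.0834,0],"turn":[0,0,0],"fingers":1},
  {"delta_pos":[0.077,-0.0834,0],"turn":[0,0,0],"fingers":1},
])

```text
clock: 18.75
position: [0.5189, 0.1764, 0.0616]
ee_rot: [-0.001, 1.0, 0.0, 0.0]
ft_force: [0.0, 1.3, -2.1]
grip_width: 0.206
grasp_force: 69.0
```

```bash
python3 pre.py p2
```

```text
pos [0.5189 0.1764 0.0616] x [-1.0e+00 -2.3e-03 -5.0e-04] 18.75
wrist -0.055 2965 z [-0.0182 -0.0156 -0.0143] y [-0.0171  0.0144] xmax -0.02
wrist 0.02 634 z [-0.0153 -0.0137 -0.0126] y [-0.0059  0.0061] xmax 0.034
wrist 0.034 831 z [-0.0233 -0.0125 -0.0109] y [-0.0103  0.0107] xmax 0.0439
wrist 0.044 602 z [-0.0171 -0.0161 -0.0151] y [-0.0072  0.0084] xmax 0.0565
scene -0.055 76 z [-0.0197 -0.0148 -0.0118] y [-0.0175  0.0149] xmax -0.0202
scene 0.02 30 z [-0.0215 -0.0146 -0.0099] y [-0.0107  0.0069] xmax 0.0338
scene 0.034 17 z [-0.0205 -0.014  -0.0093] y [-0.0081  0.01  ] xmax 0.0436
scene 0.044 24 z [-0.02   -0.0155 -0.0123] y [-0.0098  0.0119] xmax 0.06
scene 0.06 24 z [-0.0193 -0.0156 -0.0127] y [-0.007   0.0123] xmax 0.0811
```

Scaled: -0.063 m / 0.8 = -0.0788, -0.06 m / 0.8 = -0.075.

Emit:
move_arm([
  {"delta_pos":[-0.0125,0.0006,0],"turn":[0,0,0],"fingers":1},
  {"delta_pos":[-0.0225,0.0006,0],"turn":[0,0,0],"fingers":1},
  {"delta_pos":[-0.0313,0.0013,0],"turn":[0,0,0],"fingers":1},
  {"delta_pos":[-0.0438,0.0013,0],"turn":[0,0,0],"fingers":1},
  {"delta_pos":[-0.0563,0.0016,0],"turn":[0,0,0],"fingers":1},
  {"delta_pos":[-0.0675,0.0019,0],"turn":[0,0,0],"fingers":1},
  {"delta_pos":[-0.075,0.0019,0],"turn":[0,0,0],"fingers":1},
  {"delta_pos":[-0.0788,0.0019,0],"turn":[0,0,0],"fingers":1},
  {"delta_pos":[-0.0788,0.0019,0],"turn":[0,0,0],"fingers":1},
  {"delta_pos":[-0.0788,0.0019,0],"turn":[0,0,0],"fingers":1},
  {"delta_pos":[-0.0788,0.0019,0],"turn":[0,0,0],"fingers":1},
  {"delta_pos":[-0.0788,0.0019,0],"turn":[0,0,0],"fingers":1},
])

```text
clock: 20.35
position: [0.5784, 0.1774, 0.0608]
ee_rot: [-0.001, 1.0, -0.0, -0.003]
ft_force: [-13.9, -1.0, 7.5]
grip_width: 0.198
grasp_force: 70.0
```

Contact came exactly where predicted, at x = 0.5784. Next the right gap.

Scaled: -0.0667 m / 0.8 = -0.0834, -0.001 m / 0.8 = -0.0013.

Emit:
move_arm([
  {"delta_pos":[0.025,-0.0006,0],"turn":[0,0,0],"fingers":1},
  {"delta_pos":[0.0563,-0.0013,0],"turn":[0,0,0],"fingers":1},
  {"delta_pos":[0.0794,-0.0021,0],"turn":[0,0,0],"fingers":1},
  {"delta_pos":[0.0794,-0.0021,0],"turn":[0,0,0],"fingers":1},
  {"delta_pos":[0.077,-0.05,0],"turn":[0,0,0],"fingers":1},
  {"delta_pos":[0.077,-0.0834,0],"turn":[0,0,0],"fingers":1},
  {"delta_pos":[0.077,-0.0834,0],"turn":[0,0,0],"fingers":1},
  {"delta_pos":[0.077,-0.0834,0],"turn":[0,0,0],"fingers":1},
])

```text
clock: 21.35
position: [0.5206, 0.1112, 0.0616]
ee_rot: [-0.001, 1.0, 0.0, 0.0]
ft_force: [0.5, 1.1, -1.5]
grip_width: 0.203
grasp_force: 69.0
```

```bash
python3 pre.py p3
```

```text
pos [0.5206 0.1112 0.0616] x [-1.0e+00 -2.4e-03 -6.0e-04] 21.35
wrist -0.055 2973 z [-0.0182 -0.0155 -0.0143] y [-0.0171  0.0144] xmax -0.02
wrist 0.02 629 z [-0.0153 -0.0136 -0.0126] y [-0.0059  0.0061] xmax 0.034
wrist 0.034 840 z [-0.0235 -0.0124 -0.0109] y [-0.0103  0.0107] xmax 0.044
wrist 0.044 601 z [-0.0171 -0.0161 -0.0151] y [-0.0072  0.0085] xmax 0.0567
scene -0.055 77 z [-0.0202 -0.0152 -0.012 ] y [-0.018   0.0152] xmax -0.0205
scene 0.02 31 z [-0.023  -0.0143 -0.0097] y [-0.0119  0.0097] xmax 0.0338
scene 0.034 22 z [-0.0217 -0.0138 -0.0096] y [-0.0081  0.0125] xmax 0.044
scene 0.044 23 z [-0.0198 -0.0153 -0.0136] y [-0.0073  0.0151] xmax 0.0591
scene 0.06 30 z [-0.0193 -0.0162 -0.013 ] y [-0.0078  0.0124] xmax 0.078
```

Scaled: -0.063 m / 0.8 = -0.0788, -0.06 m / 0.8 = -0.075.

Emit:
move_arm([
  {"delta_pos":[-0.0125,0.0006,0],"turn":[0,0,0],"fingers":1},
  {"delta_pos":[-0.0225,0.0006,0],"turn":[0,0,0],"fingers":1},
  {"delta_pos":[-0.0313,0.0013,0],"turn":[0,0,0],"fingers":1},
  {"delta_pos":[-0.0438,0.0013,0],"turn":[0,0,0],"fingers":1},
  {"delta_pos":[-0.0563,0.0016,0],"turn":[0,0,0],"fingers":1},
  {"delta_pos":[-0.0675,0.0019,0],"turn":[0,0,0],"fingers":1},
  {"delta_pos":[-0.075,0.0019,0],"turn":[0,0,0],"fingers":1},
  {"delta_pos":[-0.0788,0.0019,0],"turn":[0,0,0],"fingers":1},
  {"delta_pos":[-0.0788,0.0019,0],"turn":[0,0,0],"fingers":1},
  {"delta_pos":[-0.0788,0.0019,0],"turn":[0,0,0],"fingers":1},
  {"delta_pos":[-0.0788,0.0019,0],"turn":[0,0,0],"fingers":1},
  {"delta_pos":[-0.0788,0.0019,0],"turn":[0,0,0],"fingers":1},
])

```text
clock: 22.95
position: [0.5803, 0.1122, 0.0608]
ee_rot: [-0.001, 1.0, -0.0, -0.003]
ft_force: [-12.5, -1.4, 6.9]
grip_width: 0.206
grasp_force: 69.8
```

Scaled: -0.35 m / 0.8 = -0.4375, -0.205 m / 0.8 = -0.2563, -0.277 rad / 4 = -0.0693.

Emit:
move_arm([
  {"delta_pos":[0.0375,-0.0013,0],"turn":[0,0,0],"fingers":1},
  {"delta_pos":[0.0875,-0.0025,0],"turn":[0,0,0],"fingers":1},
  {"delta_pos":[0.1,-0.0025,-0.05],"turn":[0,0,0],"fingers":1},
  {"delta_pos":[0.1,-0.0125,-0.125],"turn":[0,0,0],"fingers":1},
  {"delta_pos":[0.0875,-0.0625,-0.175],"turn":[0,0,0],"fingers":1},
  {"delta_pos":[0.075,-0.125,-0.2125],"turn":[0,0,-0.0125],"fingers":1},
  {"delta_pos":[0.0625,-0.1875,-0.2375],"turn":[0,0,-0.025],"fingers":1},
  {"delta_pos":[0.05,-0.25,-0.2563],"turn":[0,0,-0.045],"fingers":1},
  {"delta_pos":[0.0375,-0.3125,-0.2563],"turn":[0,0,-0.0625],"fingers":1},
  {"delta_pos":[0.025,-0.375,-0.2563],"turn":[0,0,-0.0693],"fingers":1},
  {"delta_pos":[0.0206,-0.4375,-0.2563],"turn":[0,0,-0.0693],"fingers":1},
  {"delta_pos":[0.0206,-0.4375,-0.2563],"turn":[0,0,-0.0693],"fingers":1},
])

```text
clock: 24.45
position: [0.5658, -0.2429, 0.2663]
ee_rot: [-0.136, 0.991, -0.001, -0.001]
ft_force: [0.3, 0.1, -2.2]
grip_width: 0.206
grasp_force: 69.0
```

```bash
sed -i 's/abs(L\[...,2\])<.03)/(abs(L[...,2]-.012)<.014)/' eye.py; python3 eye.py w7
```

```text
File "eye.py", line 5
    e=(L[...,0]>.012)&(L[...,0]<.07)&(abs(L[...,1])<.025)&((abs(L[...,2]-.012)<.014)
                                                          ^
SyntaxError: '(' was never closed
```

```bash
sed -i 's/&((abs/\&(abs/' eye.py; python3 eye.py w7
```

```text
pos [ 0.5658 -0.2429  0.2663] xaxis [-0.9631 -0.269   0.0017] yaw 15.603154336536074
tail tool-frame rect (array([31.5, -1.4]), 39.1, 33.3, 0.27) z [0.0154] maxx 0.05107129754226828
0.012 [-0.0111  0.0091  0.0116]
0.018 [-0.0142  0.0114  0.0153]
0.024 [-0.0172  0.0149  0.0157]
0.03 [-0.018   0.0153  0.0156]
0.036 [-0.0178  0.0151  0.0156]
0.042 [-0.0155  0.0128  0.0154]
0.048 [-0.0106  0.0073  0.0159]
tip 1628 [ 0.5086 -0.4192  0.177 ] [54. 86.]
tip 133 [ 0.5293 -0.4218  0.1747] [ 50. 120.]
tip 139 [ 0.5505 -0.3555  0.1808] [149. 184.]
tip 119 [ 0.5355 -0.3033  0.1813] [236. 184.]
tip 163 [ 0.5654 -0.4081  0.1801] [ 62. 185.]
```

Scaled: -0.05 m / 0.8 = -0.0625, 0.0135 m / 0.8 = 0.0169, -0.005 rad / 4 = -0.0013.

Emit:
move_arm([
  {"delta_pos":[0.0169,-0.0375,0],"turn":[0,0,-0.0013],"fingers":1},
  {"delta_pos":[0.0169,-0.0625,0],"turn":[0,0,-0.0013],"fingers":1},
  {"delta_pos":[0.0169,-0.0625,0.025],"turn":[0,0,-0.0013],"fingers":1},
  {"delta_pos":[0.0169,-0.0625,0.0563],"turn":[0,0,-0.0013],"fingers":1},
  {"delta_pos":[0.0169,-0.0625,0.0625],"turn":[0,0,-0.0013],"fingers":1},
  {"delta_pos":[0.0169,-0.0625,0.0625],"turn":[0,0,-0.0013],"fingers":1},
  {"delta_pos":[0.0169,-0.0625,0.0625],"turn":[0,0,-0.0013],"fingers":1},
])

```text
clock: 25.38
position: [0.5685, -0.2895, 0.2176]
ee_rot: [-0.142, 0.99, -0.0, 0.001]
ft_force: [0.1, -0.1, -1.4]
grip_width: 0.206
grasp_force: 69.0
```

```bash
python3 eye.py w8; python3 - <<'E'
import cv2
a=cv2.imread("pics/w8.png"); cv2.imwrite("pics/w8c.png",cv2.resize(a[130:330,180:450],None,fx=2.5,fy=2.5))
E
```

```text
pos [ 0.5685 -0.2895  0.2176] xaxis [-0.9598 -0.2808 -0.0014] yaw 16.30997076728796
tail tool-frame rect (array([31.5, -1.4]), 33.3, 39.0, 89.97) z [0.0154] maxx 0.05106280753445815
0.012 [-0.0111  0.0091  0.0117]
0.018 [-0.0143  0.0109  0.0154]
0.024 [-0.0172  0.0143  0.0158]
0.03 [-0.018   0.0153  0.0157]
0.036 [-0.0178  0.0152  0.0156]
0.042 [-0.0155  0.0128  0.0156]
0.048 [-0.0106  0.0076  0.0158]
tip 2868 [ 0.5092 -0.4213  0.177 ] [75. 88.]
tip 209 [ 0.5291 -0.4212  0.1746] [ 73. 132.]
tip 13 [ 0.5211 -0.3071  0.1988] [308. 190.]
tip 257 [ 0.5652 -0.4083  0.1802] [ 86. 213.]
tip 206 [ 0.5501 -0.356   0.1808] [196. 214.]
tip 172 [ 0.5354 -0.304   0.1817] [306. 215.]
tip 10 [ 0.5335 -0.2911  0.1986] [335. 228.]
tip 63 [ 0.545  -0.2976  0.1989] [313. 246.]
tip 10 [ 0.5488 -0.287   0.1985] [334. 261.]
tip 81 [ 0.6046 -0.2877  0.197 ] [299. 360.]
tip 62 [ 0.5997 -0.2718  0.1965] [332. 359.]
```

View pics/w8c.png

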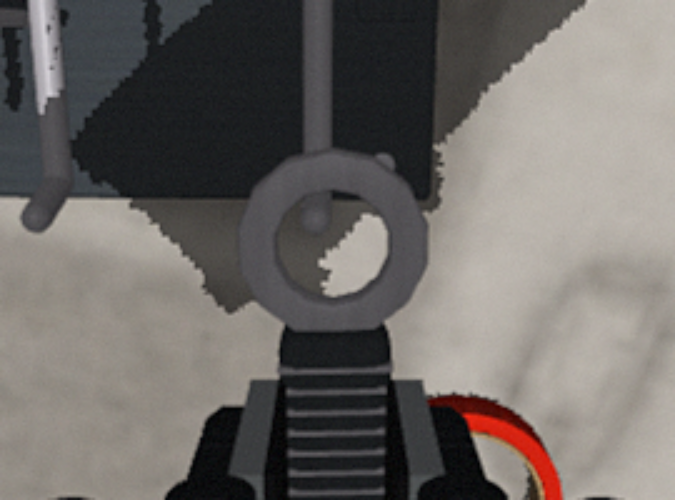

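The crop shows the tip at (315,217) inside the eye hole (centre (331,243)), about 4 mm off. I correct, lower and release.

Scaled: 0.026 m / 0.8 = 0.0325, -0.004 m / 0.8 = -0.005.

Emit:
move_arm([
  {"delta_pos":[0.0025,-0.005,0],"turn":[0,0,0],"fingers":1},
  {"delta_pos":[0.0025,-0.005,0.0075],"turn":[0,0,0],"fingers":1},
  {"delta_pos":[0.0025,-0.005,0.0225],"turn":[0,0,0],"fingers":1},
  {"delta_pos":[0.0025,-0.005,0.0325],"turn":[0,0,0],"fingers":1},
  {"delta_pos":[0.0025,-0.005,0.0325],"turn":[0,0,0],"fingers":1},
  {"delta_pos":[0.0075,-0.005,0.0325],"turn":[0,0,0],"fingers":1},
])

```text
clock: 26.18
position: [0.5634, -0.295, 0.1904]
ee_rot: [-0.142, 0.99, 0.0, -0.0]
ft_force: [1.0, -0.0, -0.3]
grip_width: 0.208
grasp_force: 69.0
```

```bash
python3 eye.py w9 | head -3
```

```text
pos [ 0.5634 -0.295   0.1904] xaxis [-0.9598 -0.2808  0.    ] yaw 16.30933347610661
tail tool-frame rect (array([41. , -1.4]), 57.9, 33.4, 0.28) z [0.0156] maxx 0.06989046465280825
0.012 [-0.0112  0.0092  0.0117]
```

Scaled: 0.12 m / 0.8 = 0.15, -0.11 m / 0.8 = -0.1375.

Emit:
move_arm([
  {"delta_pos":[0,0,0],"turn":[0,0,0],"fingers":0.4},
  {"delta_pos":[0,0,0],"turn":[0,0,0],"fingers":0.4},
  {"delta_pos":[0,0,0],"turn":[0,0,0],"fingers":0.4},
  {"delta_pos":[0,0,0],"turn":[0,0,0],"fingers":0.4},
  {"delta_pos":[0,0,0],"turn":[0,0,0],"fingers":0.4},
  {"delta_pos":[0,0,-0.075],"turn":[0,0,0],"fingers":0.4},
  {"delta_pos":[0,0,-0.1375],"turn":[0,0,0],"fingers":0.4},
  {"delta_pos":[0,0.15,-0.1375],"turn":[0,0,0],"fingers":0.4},
  {"delta_pos":[0,0.15,-0.1375],"turn":[0,0,0],"fingers":0.4},
  {"delta_pos":[0,0.15,-0.1375],"turn":[0,0,0],"fingers":0.4},
  {"delta_pos":[0,0.15,-0.1375],"turn":[0,0,0],"fingers":0.4},
  {"delta_pos":[0,0.15,-0.1375],"turn":[0,0,0],"fingers":0.4},
])

```text
clock: 27.72
position: [0.5296, -0.1814, 0.3005]
ee_rot: [-0.141, 0.99, -0.0, -0.0]
ft_force: [-1.0, 0.4, -0.1]
grip_width: 0.602
grasp_force: 0.0
```

Emit:
move_arm([
  {"delta_pos":[0,0,0],"fingers":0.4,"turn":[0,0,0]},
  {"delta_pos":[0,0,0],"fingers":0.4,"turn":[0,0,0]},
  {"delta_pos":[0,0,0],"fingers":0.4,"turn":[0,0,0]},
  {"delta_pos":[0,0,0],"fingers":0.4,"turn":[0,0,0]},
  {"delta_pos":[0,0,0],"fingers":0.4,"turn":[0,0,0]},
  {"delta_pos":[0,0,0],"fingers":0.4,"turn":[0,0,0]},
  {"delta_pos":[0,0,0],"fingers":0.4,"turn":[0,0,0]},
  {"delta_pos":[0,0,0],"fingers":0.4,"turn":[0,0,0]},
  {"delta_pos":[0,0,0],"fingers":0.4,"turn":[0,0,0]},
  {"delta_pos":[0,0,0],"fingers":0.4,"turn":[0,0,0]},
  {"delta_pos":[0,0,0],"fingers":0.4,"turn":[0,0,0]},
  {"delta_pos":[0,0,0],"fingers":0.4,"turn":[0,0,0]},
])

```text
clock: 29.22
position: [0.5297, -0.18, 0.3005]
ee_rot: [-0.142, 0.99, 0.0, 0.0]
ft_force: [-0.9, -1.3, -0.7]
grip_width: 0.598
grasp_force: 0.0
```

```bash
python3 - <<'E'
from h import *
T=tool();print(get_obs()["clock"],T[1])
for k in range(2):
  c=camera("scene"); W=cloud(c); x,y,z=W[...,0],W[...,1],W[...,2]
  for n,(a,b) in dict(blade=(-.45,-.37),gauge=(-.345,-.27)).items():
    m=(x>.48)&(x<.62)&(y>a)&(y<b)
    for lo in (.03,.06,.09,.12,.15):
        q=m&(z>lo)&(z<lo+.03)
        if q.sum()>5: print(n,lo,q.sum(),np.round(np.median(W[q],0),4))
s=c["color"]; w=camera("wrist")["color"]
t=camera("top");Wt=cloud(t);x,y,z=Wt[...,0],Wt[...,1],Wt[...,2]
g=(x>.62)&(x<.67)&(y>.15)&(y<.23)&(z>.108)&(z<.12); print("lock grip",rect(Wt[g][:,:2]))
save("end",np.hstack([cv2.resize(s[220:420,310:490],(360,400)),cv2.resize(w[0:400,0:440],(440,400))]))
E
```

```text
29.225 [ 0.52967297 -0.17996886  0.3004731 ]
blade 0.03 141 [ 0.5253 -0.4187  0.0475]
blade 0.06 159 [ 0.5252 -0.4202  0.0747]
blade 0.09 145 [ 0.5244 -0.4225  0.1092]
blade 0.12 133 [ 0.5217 -0.4254  0.1296]
blade 0.15 716 [ 0.5046 -0.4139  0.1697]
gauge 0.12 9 [ 0.4811 -0.2945  0.139 ]
gauge 0.15 197 [ 0.494  -0.3126  0.1726]
blade 0.03 139 [ 0.5249 -0.4199  0.0477]
blade 0.06 166 [ 0.5252 -0.4206  0.0753]
blade 0.09 138 [ 0.5245 -0.4218  0.1098]
blade 0.12 135 [ 0.5213 -0.4261  0.1298]
blade 0.15 715 [ 0.5045 -0.414   0.1696]
gauge 0.15 187 [ 0.4939 -0.3118  0.1725]
lock grip (array([645.5, 199.4]), 18.6, 18.1, 0.61)
```

View pics/end.png

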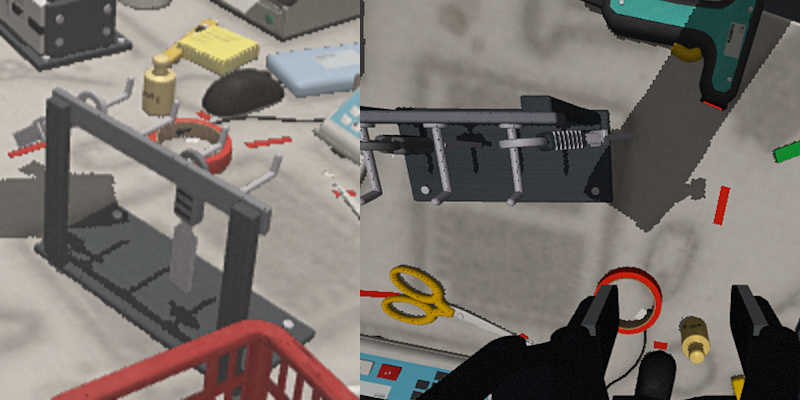

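The picture shows the blade hanging upright (left half, (185,220)). The gauge's eye is on the end hook at (520,140) in the right half, but its body points sideways to (615,138). I'll measure whether it is swinging or caught.

```bash
python3 - <<'E'
from h import *
for k in range(3):
  T=tool();c=camera("wrist"); W=cloud(c,T); x,y,z=W[...,0],W[...,1],W[...,2]; print("t",get_obs()["clock"])
  m=(y>-.335)&(y<-.12)&(x>.44)&(x<.60)&(z>.02)
  for lo in np.arange(.02,.21,.02):
    q=m&(z>lo)&(z<lo+.02)
    if q.sum()>5 and k!=1: print(round(lo,2),q.sum(),np.round(np.median(W[q],0),4),np.round(W[q].min(0),3),np.round(W[q].max(0),3))
save("w11",cv2.resize(c["color"][60:230,320:640],None,fx=2.5,fy=2.5))
E
```

```text
t 29.475
0.02 58 [ 0.465  -0.2904  0.0285] [ 0.458 -0.307  0.021] [ 0.474 -0.288  0.04 ]
0.04 75 [ 0.4661 -0.2904  0.049 ] [ 0.457 -0.332  0.041] [ 0.512 -0.288  0.06 ]
0.06 80 [ 0.4651 -0.2903  0.0679] [ 0.458 -0.307  0.06 ] [ 0.474 -0.288  0.08 ]
0.08 186 [ 0.4709 -0.2977  0.0893] [ 0.457 -0.334  0.08 ] [ 0.515 -0.288  0.1  ]
0.1 113 [ 0.4644 -0.2903  0.1117] [ 0.457 -0.329  0.1  ] [ 0.513 -0.289  0.12 ]
0.12 179 [ 0.4669 -0.2908  0.1322] [ 0.457 -0.333  0.12 ] [ 0.508 -0.289  0.14 ]
0.14 322 [ 0.4931 -0.3011  0.1472] [ 0.457 -0.331  0.14 ] [ 0.511 -0.283  0.16 ]
0.16 2687 [ 0.4807 -0.3071  0.1734] [ 0.457 -0.335  0.16 ] [ 0.537 -0.283  0.18 ]
0.18 58 [ 0.5363 -0.3029  0.1824] [ 0.534 -0.306  0.18 ] [ 0.54  -0.301  0.185]
t 29.525
t 29.575
0.02 57 [ 0.4653 -0.2903  0.0281] [ 0.458 -0.307  0.02 ] [ 0.474 -0.288  0.04 ]
0.04 68 [ 0.465  -0.2903  0.0474] [ 0.457 -0.307  0.04 ] [ 0.474 -0.289  0.06 ]
0.06 80 [ 0.4646 -0.2904  0.0676] [ 0.457 -0.307  0.06 ] [ 0.474 -0.288  0.08 ]
0.08 101 [ 0.4653 -0.2903  0.0892] [ 0.457 -0.305  0.08 ] [ 0.473 -0.289  0.1  ]
0.1 98 [ 0.4635 -0.29    0.1111] [ 0.457 -0.297  0.1  ] [ 0.471 -0.289  0.119]
0.12 109 [ 0.4633 -0.29    0.1303] [ 0.457 -0.293  0.12 ] [ 0.47  -0.289  0.14 ]
0.14 310 [ 0.4969 -0.3265  0.1516] [ 0.457 -0.335  0.14 ] [ 0.512 -0.283  0.16 ]
0.16 2712 [ 0.4809 -0.3078  0.1738] [ 0.457 -0.335  0.16 ] [ 0.538 -0.283  0.18 ]
0.18 60 [ 0.5362 -0.3031  0.1822] [ 0.497 -0.322  0.18 ] [ 0.54  -0.3    0.184]
```

View pics/w11.png

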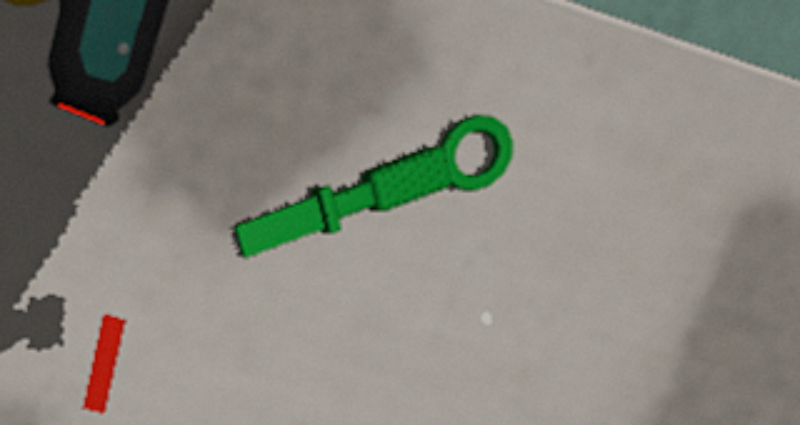

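The crop missed the gauge and shows only the green look-alike, at (370,190). The points change between frames, so the gauge is swinging. I'll wait and measure by numbers.

Emit:
move_arm([
  {"delta_pos":[0,0,0],"fingers":0.4,"turn":[0,0,0]},
  {"delta_pos":[0,0,0],"fingers":0.4,"turn":[0,0,0]},
  {"delta_pos":[0,0,0],"fingers":0.4,"turn":[0,0,0]},
  {"delta_pos":[0,0,0],"fingers":0.4,"turn":[0,0,0]},
  {"delta_pos":[0,0,0],"fingers":0.4,"turn":[0,0,0]},
  {"delta_pos":[0,0,0],"fingers":0.4,"turn":[0,0,0]},
  {"delta_pos":[0,0,0],"fingers":0.4,"turn":[0,0,0]},
  {"delta_pos":[0,0,0],"fingers":0.4,"turn":[0,0,0]},
  {"delta_pos":[0,0,0],"fingers":0.4,"turn":[0,0,0]},
  {"delta_pos":[0,0,0],"fingers":0.4,"turn":[0,0,0]},
  {"delta_pos":[0,0,0],"fingers":0.4,"turn":[0,0,0]},
  {"delta_pos":[0,0,0],"fingers":0.4,"turn":[0,0,0]},
])

```text
clock: 31.08
position: [0.5297, -0.1799, 0.3005]
ee_rot: [-0.142, 0.99, 0.0, 0.0]
ft_force: [-1.3, -0.3, -0.7]
grip_width: 0.599
grasp_force: 0.0
```

Emit:
move_arm([
  {"delta_pos":[0,0,0],"fingers":0.4,"turn":[0,0,0]},
  {"delta_pos":[0,0,0],"fingers":0.4,"turn":[0,0,0]},
  {"delta_pos":[0,0,0],"fingers":0.4,"turn":[0,0,0]},
  {"delta_pos":[0,0,0],"fingers":0.4,"turn":[0,0,0]},
  {"delta_pos":[0,0,0],"fingers":0.4,"turn":[0,0,0]},
  {"delta_pos":[0,0,0],"fingers":0.4,"turn":[0,0,0]},
  {"delta_pos":[0,0,0],"fingers":0.4,"turn":[0,0,0]},
  {"delta_pos":[0,0,0],"fingers":0.4,"turn":[0,0,0]},
  {"delta_pos":[0,0,0],"fingers":0.4,"turn":[0,0,0]},
  {"delta_pos":[0,0,0],"fingers":0.4,"turn":[0,0,0]},
  {"delta_pos":[0,0,0],"fingers":0.4,"turn":[0,0,0]},
  {"delta_pos":[0,0,0],"fingers":0.4,"turn":[0,0,0]},
])

```text
clock: 32.58
position: [0.5297, -0.1799, 0.3005]
ee_rot: [-0.142, 0.99, 0.0, 0.0]
ft_force: [-0.3, 0.5, 0.6]
grip_width: 0.6
grasp_force: 0.0
```

```bash
cat > sw.py <<'E'
from h import *
# hook frame coords (hook4): x tip->bar, y = (.278,-.961)
ex=np.array([-.961,-.277,0]);ey=np.array([.277,-.961,0])
for k in range(8):
  T=tool();t=get_obs()["clock"];c=camera("wrist"); W=cloud(c,T)-np.array([.5357,-.304,.183])
  X,Y,z=W@ex,W@ey,W[...,2]
  m=(X>-.03)&(X<.047)&(abs(Y)<.13)&(z<-.035)&(z>-.168)
  r=[]
  for lo in(-.16,-.13,-.1,-.07,-.05):
    q=m&(z>lo)&(z<lo+.03); r.append((int(q.sum()),)+tuple(np.round([np.median(X[q]),np.median(Y[q])],3)) if q.sum()>8 else None)
  print(round(t,2),r)
E
python3 sw.py
```

```text
32.58 [(64, np.float64(0.038), np.float64(0.097)), (198, np.float64(0.038), np.float64(0.097)), (443, np.float64(0.039), np.float64(-0.049)), (1168, np.float64(0.039), np.float64(0.099)), (836, np.float64(0.04), np.float64(0.099))]
32.62 [(64, np.float64(0.038), np.float64(0.097)), (219, np.float64(0.039), np.float64(0.097)), (422, np.float64(0.039), np.float64(-0.039)), (1103, np.float64(0.039), np.float64(0.099)), (825, np.float64(0.039), np.float64(0.099))]
32.67 [(78, np.float64(0.039), np.float64(0.097)), (186, np.float64(0.039), np.float64(0.097)), (318, np.float64(0.039), np.float64(-0.02)), (1056, np.float64(0.039), np.float64(0.099)), (761, np.float64(0.039), np.float64(0.1))]
32.73 [(73, np.float64(0.039), np.float64(0.097)), (133, np.float64(0.038), np.float64(0.098)), (198, np.float64(0.039), np.float64(0.005)), (880, np.float64(0.039), np.float64(0.099)), (635, np.float64(0.039), np.float64(0.1))]
32.77 [(65, np.float64(0.038), np.float64(0.097)), (120, np.float64(0.038), np.float64(0.098)), (93, np.float64(0.038), np.float64(0.099)), (727, np.float64(0.039), np.float64(0.1)), (600, np.float64(0.041), np.float64(0.101))]
32.83 [(65, np.float64(0.038), np.float64(0.097)), (121, np.float64(0.038), np.float64(0.098)), (119, np.float64(0.038), np.float64(0.098)), (710, np.float64(0.039), np.float64(0.1)), (538, np.float64(0.041), np.float64(0.101))]
32.88 [(66, np.float64(0.038), np.float64(0.097)), (118, np.float64(0.038), np.float64(0.098)), (113, np.float64(0.038), np.float64(0.099)), (721, np.float64(0.039), np.float64(0.1)), (555, np.float64(0.041), np.float64(0.101))]
32.92 [(67, np.float64(0.038), np.float64(0.098)), (117, np.float64(0.038), np.float64(0.098)), (118, np.float64(0.038), np.float64(0.099)), (760, np.float64(0.038), np.float64(0.1)), (621, np.float64(0.04), np.float64(0.1))]
```

It swings freely from side to side. There is plenty of time, so I wait it out.

Emit:
move_arm([
  {"fingers":0.4},
  {"fingers":0.4},
  {"fingers":0.4},
  {"fingers":0.4},
  {"fingers":0.4},
  {"fingers":0.4},
  {"fingers":0.4},
  {"fingers":0.4},
  {"fingers":0.4},
  {"fingers":0.4},
  {"fingers":0.4},
  {"fingers":0.4},
])

```text
validation failed for argument at $.pl...
```

Emit:
move_arm([
  {"delta_pos":[0,0,0],"fingers":0.4,"turn":[0,0,0]},
  {"delta_pos":[0,0,0],"fingers":0.4,"turn":[0,0,0]},
  {"delta_pos":[0,0,0],"fingers":0.4,"turn":[0,0,0]},
  {"delta_pos":[0,0,0],"fingers":0.4,"turn":[0,0,0]},
  {"delta_pos":[0,0,0],"fingers":0.4,"turn":[0,0,0]},
  {"delta_pos":[0,0,0],"fingers":0.4,"turn":[0,0,0]},
  {"delta_pos":[0,0,0],"fingers":0.4,"turn":[0,0,0]},
  {"delta_pos":[0,0,0],"fingers":0.4,"turn":[0,0,0]},
  {"delta_pos":[0,0,0],"fingers":0.4,"turn":[0,0,0]},
  {"delta_pos":[0,0,0],"fingers":0.4,"turn":[0,0,0]},
  {"delta_pos":[0,0,0],"fingers":0.4,"turn":[0,0,0]},
  {"delta_pos":[0,0,0],"fingers":0.4,"turn":[0,0,0]},
])

```text
clock: 34.48
position: [0.5297, -0.1799, 0.3005]
ee_rot: [-0.142, 0.99, 0.0, 0.0]
ft_force: [1.0, 1.2, 0.7]
grip_width: 0.599
grasp_force: 0.0
```

Emit:
move_arm([
  {"delta_pos":[0,0,0],"fingers":0.4,"turn":[0,0,0]},
  {"delta_pos":[0,0,0],"fingers":0.4,"turn":[0,0,0]},
  {"delta_pos":[0,0,0],"fingers":0.4,"turn":[0,0,0]},
  {"delta_pos":[0,0,0],"fingers":0.4,"turn":[0,0,0]},
  {"delta_pos":[0,0,0],"fingers":0.4,"turn":[0,0,0]},
  {"delta_pos":[0,0,0],"fingers":0.4,"turn":[0,0,0]},
  {"delta_pos":[0,0,0],"fingers":0.4,"turn":[0,0,0]},
  {"delta_pos":[0,0,0],"fingers":0.4,"turn":[0,0,0]},
  {"delta_pos":[0,0,0],"fingers":0.4,"turn":[0,0,0]},
  {"delta_pos":[0,0,0],"fingers":0.4,"turn":[0,0,0]},
  {"delta_pos":[0,0,0],"fingers":0.4,"turn":[0,0,0]},
  {"delta_pos":[0,0,0],"fingers":0.4,"turn":[0,0,0]},
])

```text
clock: 35.98
position: [0.5297, -0.1799, 0.3005]
ee_rot: [-0.142, 0.99, 0.0, 0.0]
ft_force: [0.8, 0.1, 0.2]
grip_width: 0.6
grasp_force: 0.0
```

Emit:
move_arm([
  {"delta_pos":[0,0,0],"fingers":0.4,"turn":[0,0,0]},
  {"delta_pos":[0,0,0],"fingers":0.4,"turn":[0,0,0]},
  {"delta_pos":[0,0,0],"fingers":0.4,"turn":[0,0,0]},
  {"delta_pos":[0,0,0],"fingers":0.4,"turn":[0,0,0]},
  {"delta_pos":[0,0,0],"fingers":0.4,"turn":[0,0,0]},
  {"delta_pos":[0,0,0],"fingers":0.4,"turn":[0,0,0]},
  {"delta_pos":[0,0,0],"fingers":0.4,"turn":[0,0,0]},
  {"delta_pos":[0,0,0],"fingers":0.4,"turn":[0,0,0]},
  {"delta_pos":[0,0,0],"fingers":0.4,"turn":[0,0,0]},
  {"delta_pos":[0,0,0],"fingers":0.4,"turn":[0,0,0]},
  {"delta_pos":[0,0,0],"fingers":0.4,"turn":[0,0,0]},
  {"delta_pos":[0,0,0],"fingers":0.4,"turn":[0,0,0]},
])

```text
clock: 37.48
position: [0.5297, -0.1799, 0.3004]
ee_rot: [-0.142, 0.99, 0.0, -0.0]
ft_force: [0.2, -0.6, -0.3]
grip_width: 0.599
grasp_force: 0.0
```

```bash
sed -i 's/abs(Y)<.13/(Y<.075)\&(Y>-.13)/; s/range(8)/range(14)/' sw.py; python3 sw.py | sed 's/np.float64//g'
```

```text
37.48 [(14, (0.039), (-0.034)), (76, (0.04), (-0.03)), (231, (0.039), (-0.023)), (416, (0.039), (-0.018)), (320, (0.037), (-0.014))]
37.52 [(14, (0.04), (-0.017)), (47, (0.04), (-0.016)), (197, (0.04), (-0.013)), (374, (0.038), (-0.013)), (280, (0.036), (-0.007))]
37.58 [(12, (0.04), (0.002)), (23, (0.041), (0.001)), (135, (0.04), (-0.002)), (248, (0.038), (-0.006)), (195, (0.036), (-0.001))]
37.62 [None, None, (78, (0.04), (0.008)), (145, (0.037), (-0.001)), (161, (0.036), (0.001))]
37.67 [None, None, (39, (0.038), (0.012)), (124, (0.037), (0.001)), (166, (0.037), (0.003))]
37.73 [None, None, (64, (0.04), (0.009)), (142, (0.037), (0.0)), (163, (0.037), (0.002))]
37.77 [(10, (0.041), (0.007)), (17, (0.041), (0.005)), (117, (0.04), (0.001)), (231, (0.037), (-0.004)), (180, (0.036), (-0.001))]
37.83 [(14, (0.04), (-0.011)), (40, (0.041), (-0.011)), (180, (0.04), (-0.009)), (351, (0.038), (-0.011)), (261, (0.036), (-0.005))]
37.88 [(14, (0.039), (-0.028)), (61, (0.04), (-0.025)), (224, (0.04), (-0.02)), (397, (0.039), (-0.016)), (305, (0.037), (-0.012))]
37.92 [(11, (0.039), (-0.038)), (82, (0.04), (-0.033)), (247, (0.039), (-0.025)), (421, (0.039), (-0.019)), (336, (0.037), (-0.015))]
37.98 [(14, (0.038), (-0.037)), (82, (0.04), (-0.033)), (238, (0.039), (-0.025)), (422, (0.039), (-0.019)), (340, (0.037), (-0.016))]
38.02 [(13, (0.04), (-0.027)), (61, (0.04), (-0.025)), (219, (0.04), (-0.019)), (407, (0.039), (-0.016)), (297, (0.036), (-0.011))]
38.08 [(16, (0.041), (-0.011)), (40, (0.04), (-0.01)), (177, (0.04), (-0.009)), (350, (0.038), (-0.01)), (260, (0.036), (-0.005))]
38.12 [None, (19, (0.041), (0.005)), (123, (0.04), (0.0)), (221, (0.038), (-0.004)), (187, (0.036), (-0.001))]
```

The swing is dying down, and the gauge hangs at about 38 mm along the arm. I wait a little longer.

Emit:
move_arm([
  {"delta_pos":[0,0,0],"fingers":0.4,"turn":[0,0,0]},
  {"delta_pos":[0,0,0],"fingers":0.4,"turn":[0,0,0]},
  {"delta_pos":[0,0,0],"fingers":0.4,"turn":[0,0,0]},
  {"delta_pos":[0,0,0],"fingers":0.4,"turn":[0,0,0]},
  {"delta_pos":[0,0,0],"fingers":0.4,"turn":[0,0,0]},
  {"delta_pos":[0,0,0],"fingers":0.4,"turn":[0,0,0]},
  {"delta_pos":[0,0,0],"fingers":0.4,"turn":[0,0,0]},
  {"delta_pos":[0,0,0],"fingers":0.4,"turn":[0,0,0]},
  {"delta_pos":[0,0,0],"fingers":0.4,"turn":[0,0,0]},
  {"delta_pos":[0,0,0],"fingers":0.4,"turn":[0,0,0]},
  {"delta_pos":[0,0,0],"fingers":0.4,"turn":[0,0,0]},
  {"delta_pos":[0,0,0],"fingers":0.4,"turn":[0,0,0]},
])

```text
clock: 39.67
position: [0.5297, -0.1799, 0.3005]
ee_rot: [-0.142, 0.99, 0.0, 0.0]
ft_force: [0.3, -0.1, -0.8]
grip_width: 0.599
grasp_force: 0.0
```

Emit:
move_arm([
  {"delta_pos":[0,0,0],"fingers":0.4,"turn":[0,0,0]},
  {"delta_pos":[0,0,0],"fingers":0.4,"turn":[0,0,0]},
  {"delta_pos":[0,0,0],"fingers":0.4,"turn":[0,0,0]},
  {"delta_pos":[0,0,0],"fingers":0.4,"turn":[0,0,0]},
  {"delta_pos":[0,0,0],"fingers":0.4,"turn":[0,0,0]},
  {"delta_pos":[0,0,0],"fingers":0.4,"turn":[0,0,0]},
  {"delta_pos":[0,0,0],"fingers":0.4,"turn":[0,0,0]},
  {"delta_pos":[0,0,0],"fingers":0.4,"turn":[0,0,0]},
  {"delta_pos":[0,0,0],"fingers":0.4,"turn":[0,0,0]},
  {"delta_pos":[0,0,0],"fingers":0.4,"turn":[0,0,0]},
  {"delta_pos":[0,0,0],"fingers":0.4,"turn":[0,0,0]},
  {"delta_pos":[0,0,0],"fingers":0.4,"turn":[0,0,0]},
])

```text
clock: 41.18
position: [0.5297, -0.1799, 0.3005]
ee_rot: [-0.142, 0.99, 0.0, -0.0]
ft_force: [0.1, 0.1, 0.3]
grip_width: 0.595
grasp_force: 0.0
```

Emit:
move_arm([
  {"delta_pos":[0,0,0],"fingers":0.4,"turn":[0,0,0]},
  {"delta_pos":[0,0,0],"fingers":0.4,"turn":[0,0,0]},
  {"delta_pos":[0,0,0],"fingers":0.4,"turn":[0,0,0]},
  {"delta_pos":[0,0,0],"fingers":0.4,"turn":[0,0,0]},
  {"delta_pos":[0,0,0],"fingers":0.4,"turn":[0,0,0]},
  {"delta_pos":[0,0,0],"fingers":0.4,"turn":[0,0,0]},
  {"delta_pos":[0,0,0],"fingers":0.4,"turn":[0,0,0]},
  {"delta_pos":[0,0,0],"fingers":0.4,"turn":[0,0,0]},
  {"delta_pos":[0,0,0],"fingers":0.4,"turn":[0,0,0]},
  {"delta_pos":[0,0,0],"fingers":0.4,"turn":[0,0,0]},
  {"delta_pos":[0,0,0],"fingers":0.4,"turn":[0,0,0]},
  {"delta_pos":[0,0,0],"fingers":0.4,"turn":[0,0,0]},
])

```text
clock: 42.68
position: [0.5296, -0.1799, 0.3004]
ee_rot: [-0.142, 0.99, 0.0, -0.0]
ft_force: [0.6, 0.2, 0.1]
grip_width: 0.601
grasp_force: 0.0
```

Emit:
move_arm([
  {"delta_pos":[0,0,0],"fingers":0.4,"turn":[0,0,0]},
  {"delta_pos":[0,0,0],"fingers":0.4,"turn":[0,0,0]},
  {"delta_pos":[0,0,0],"fingers":0.4,"turn":[0,0,0]},
  {"delta_pos":[0,0,0],"fingers":0.4,"turn":[0,0,0]},
  {"delta_pos":[0,0,0],"fingers":0.4,"turn":[0,0,0]},
  {"delta_pos":[0,0,0],"fingers":0.4,"turn":[0,0,0]},
  {"delta_pos":[0,0,0],"fingers":0.4,"turn":[0,0,0]},
  {"delta_pos":[0,0,0],"fingers":0.4,"turn":[0,0,0]},
  {"delta_pos":[0,0,0],"fingers":0.4,"turn":[0,0,0]},
  {"delta_pos":[0,0,0],"fingers":0.4,"turn":[0,0,0]},
  {"delta_pos":[0,0,0],"fingers":0.4,"turn":[0,0,0]},
  {"delta_pos":[0,0,0],"fingers":0.4,"turn":[0,0,0]},
])

```text
clock: 44.18
position: [0.5297, -0.18, 0.3005]
ee_rot: [-0.142, 0.99, 0.0, 0.0]
ft_force: [-0.4, 0.3, -0.2]
grip_width: 0.602
grasp_force: 0.0
```

```bash
python3 sw.py | sed 's/np.float64//g'; python3 - <<'E'
from h import *
T=tool();ex=np.array([-.961,-.277,0]);ey=np.array([.277,-.961,0])
c=camera("wrist");W=cloud(c,T)
for n,tip in dict(hook4=[.5357,-.304,.183],bladehook=[.5655,-.4085,.183]).items():
    P=W-np.array(tip);X,Y,z=P@ex,P@ey,P[...,2]
    m=(X>.028)&(X<.046)&(abs(Y)<.02)&(z>-.055); print(n,m.sum(),[(round(l,3),np.round(np.median(X[q]),4),np.round(Y[q].min(),4),np.round(Y[q].max(),4)) for l in np.arange(-.055,.0,.01) if (q:=m&(z>l)&(z<l+.01)).sum()>5])
E
```

```text
44.17 [(14, (0.041), (-0.009)), (38, (0.041), (-0.008)), (169, (0.04), (-0.008)), (338, (0.038), (-0.01)), (244, (0.036), (-0.004))]
44.23 [(14, (0.041), (-0.008)), (37, (0.041), (-0.009)), (171, (0.04), (-0.008)), (341, (0.038), (-0.01)), (246, (0.036), (-0.004))]
44.27 [(14, (0.04), (-0.009)), (37, (0.041), (-0.009)), (171, (0.04), (-0.008)), (334, (0.038), (-0.01)), (243, (0.036), (-0.005))]
44.33 [(15, (0.041), (-0.008)), (37, (0.041), (-0.009)), (170, (0.04), (-0.008)), (333, (0.038), (-0.01)), (240, (0.036), (-0.004))]
44.38 [(14, (0.041), (-0.009)), (38, (0.041), (-0.009)), (172, (0.04), (-0.008)), (327, (0.038), (-0.01)), (246, (0.036), (-0.005))]
44.42 [(17, (0.041), (-0.008)), (35, (0.041), (-0.009)), (172, (0.04), (-0.008)), (332, (0.038), (-0.01)), (249, (0.036), (-0.004))]
44.48 [(14, (0.041), (-0.008)), (38, (0.041), (-0.009)), (170, (0.04), (-0.008)), (344, (0.038), (-0.01)), (240, (0.036), (-0.004))]
44.52 [(14, (0.041), (-0.008)), (37, (0.041), (-0.008)), (173, (0.04), (-0.008)), (338, (0.038), (-0.01)), (244, (0.036), (-0.004))]
44.58 [(11, (0.041), (-0.009)), (40, 
[... 910 characters left out ...]
114), np.float64(0.007)), (np.float64(-0.035), np.float64(0.038), np.float64(-0.0173), np.float64(0.0116)), (np.float64(-0.025), np.float64(0.039), np.float64(-0.0171), np.float64(0.0132)), (np.float64(-0.015), np.float64(0.0397), np.float64(-0.0145), np.float64(0.0129))]
bladehook 1052 [(np.float64(-0.055), np.float64(0.0387), np.float64(-0.0111), np.float64(0.0105)), (np.float64(-0.045), np.float64(0.0404), np.float64(-0.0105), np.float64(0.0138)), (np.float64(-0.035), np.float64(0.0382), np.float64(-0.0151), np.float64(0.01)), (np.float64(-0.025), np.float64(0.0368), np.float64(-0.0146), np.float64(0.004)), (np.float64(-0.015), np.float64(0.0377), np.float64(-0.0119), np.float64(0.0028))]
```

```bash
python3 -c "
from workcell import hand_in
print(hand_in())"
```

```text
the job is handed in; nothing more can be done
None
```

I opened the lock to its stop, hung the one transport blade present (right gap), pushed the gauge in to its collar in the left, middle and right gaps, hung it two hooks from the blade, checked both hang still, and handed the job in; `hand_in()` gave no verdict.

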